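# Set up a watch movement position test

## Robot

A 6-joint arm with a two-finger parallel gripper is mounted at the origin on the work surface. World frame = base frame: x ahead of the robot, y to its left, z up, the work surface at z = 0. Lengths are in mm, angles in rad, forces in N, time in s.
With the tool pointing down it reaches from about 350 to 975 mm from the base axis. Payload 7.1 kg.
Tool frame: the origin (TCP) lies midway between the tips of the shut fingers; the grasp point (between the pads) lies 19 mm behind it; z points along the fingers, y is the line along which they close (so a half turn about z gives the same grasp; the last joint's range is limited). The gripper opens to 88 mm and grips with 3 to 60 N. Pads are 20 mm wide; open, the fingers measure 115 mm over their backs; the gripper's body (75 mm by 178 mm) begins 61 mm behind the grasp point.
Start: joints at [-1.153, 0.423, 1.63, -0, 1.089, -0.019], TCP at [264.416, -566.294, 187.475] pointing down, gripper open.
Joint ranges: [-3, 3], [-0.9, 2.11], [0.09, 2.58], [-1.31, 4.45], [0.11, 2.69], [-2.54, 2.54]. Speed limits (rad/s): [2.39, 2.39, 3.01, 3.14, 3.14, 3.14].

## Interface

Orientations are given as a rotation vector (axis times angle).
In Python, from workcell import get_obs, get_image, camera_params, close_job gives the robot as it stands.
- The arm moves only by the shell command python3 -m creep 'ROWS' [OPENING]. ROWS is a JSON object of lists of equal length, an entry for each row: "delta_pos": the shift along the tool's x, y, z in m, a list of three; "twist": the turn, a rotation vector about the tool's x, y, z in degrees, a list of three. A call has 1 to 20 rows; each row shifts and turns the commanded pose from where the row before left it, along the tool's axes as they then stand; what a row does not reach is not made up. A row lasts 1/12 s, in which the tool goes at most 41.7 mm and 7.16 degrees, less where a joint would pass 70% of its speed; a pose out of reach is approached as far as the arm can. A call with a gripper value outside its range is refused whole. OPENING is the opening, from 0 (shut) to 1 (fully open), set as the call begins (- or left out, the last holds). The fingers move at their own pace and stop on an object; the grip force is fixed at half the most. Time passes only in rows, so rows that do not move let the fingers close. It gives the time, the measured TCP pose, the force, the opening and the grip force at its end, in the units of the state.
- get_obs(): the state, without advancing time (a new reading comes with each control period).
- get_image(name): name is "side" or "top"; returns (picture, depth): 420x560x3 uint8, red, green, blue; 420x560 float32, mm along the optical axis (not along the pixel's ray), 0 where there is no reading.
- camera_params(name): a dict with "camera_matrix" (3x3 intrinsics, pixels), "extrinsics" (4x4, takes a point from camera to world coordinates). Camera axes: x right, y down, z forward; pixel columns grow to the right and rows downward; lengths in mm; the calibration is good to about 2 mm. A picture is of the moment at which its call begins. camera_params takes no time and is no camera call.
- close_job(): hands the job in; it is judged then, once.
The state is a dict: "t": time; "qpos": joint angles; "qvel": joint speeds; "joint_torque": joint torques, N m; "ee_pos": TCP position; "orientation": TCP orientation; "ft_force": force on the tool from outside, world axes, zero at the start; "moment": the same for the moment, N m; "width": finger opening in mm; "grasp_force": force on a finger pad.
Only numpy, scipy, OpenCV 4.12 (cv2) and the standard library are available. Lean on these libraries where they do the work, as an engineer would, in place of code of your own. Each camera call takes 0.05 s, during which the arm holds its last target. There are 200 camera calls.

## Task

Run a position test on the capped watch movements standing on the green pad: bring the test stand's tray level, put every movement upright in a pocket of its own, then tilt the loaded tray to 40 degrees and swivel the stand so that its red pointer is at the green mark. Then turn the timing machine's selector to its green mark, let it run there for three seconds and turn it back to the red mark. Finally level the tray again and stand all the movements upright back on the pad, well inside its edges; leave everything else on the bench undisturbed.

Things in the scene. Friction and masses are not known exactly. Their poses are not given: they have to be found in the camera images.
- turntable (a joint): swivel of the stand's blue turntable about the vertical, rad, anticlockwise from above positive, range -1.1 to 1.1, stiff (0.22 N m), stays where left. 0 = red pointer on the turntable's front at the green mark of the round dark base (base 180 mm across); white marks every 15 degrees.
- cradle (a joint): tilt of the stand's tray about its long axis, rad, 0 = level (at its stop), positive = edge with the red handle rises and the open front edge drops; range 0 to 1.05, stiff (0.25 N m), stays where left. White discs at both ends carry marks at 0, 20, 40 (green) and 60 degrees for the red pointer.
- hub (a point): centre of the tray on the tilt axis, which also lies on the vertical swivel axis, about 90 mm above the bench. Turns with the turntable only: its y axis is the tilt axis, its x axis points level from front (nearest the robot) to the handle side.
- handle (a point): centre of the red handle at the middle of the tray's rear edge: a cylinder 18 mm across, 28 mm long along the tilt axis, on a 12 mm wide stem; pinch its two end faces from above. In the tray's frame it is 72 mm behind and 3 mm above the tilt axis. Holding it, the tray can be both tilted and swivelled. Axes as the tray's.
- seat0 (a point): centre of the floor of pocket 0 of the tray (y = -54 mm end). Each pocket is 50 x 50 mm with walls 9 mm high and 4 mm thick; z is the tray's normal, y along the row of pockets (tilt axis), pockets 54 mm apart, x towards the handle. The floor lies on the tilt axis.
- seat1 (a point): centre of the floor of pocket 1 of the tray (middle). Each pocket is 50 x 50 mm with walls 9 mm high and 4 mm thick; z is the tray's normal, y along the row of pockets (tilt axis), pockets 54 mm apart, x towards the handle. The floor lies on the tilt axis.
- seat2 (a point): centre of the floor of pocket 2 of the tray (y = +54 mm end). Each pocket is 50 x 50 mm with walls 9 mm high and 4 mm thick; z is the tray's normal, y along the row of pockets (tilt axis), pockets 54 mm apart, x towards the handle. The floor lies on the tilt axis.
- watch1: watch movement in a blue round holder, 44 mm across and 10 mm high, under a clear cap 30 mm across that reaches from 10 to 36 mm height (brass movement and white dial inside); 70 g. Origin at the centre of its underside, z up. Grip it by the cap. May be absent. All movements are alike.
- watch2: watch movement in a blue round holder, 44 mm across and 10 mm high, under a clear cap 30 mm across that reaches from 10 to 36 mm height (brass movement and white dial inside); 70 g. Origin at the centre of its underside, z up. Grip it by the cap. May be absent. All movements are alike.
- watch3: watch movement in a blue round holder, 44 mm across and 10 mm high, under a clear cap 30 mm across that reaches from 10 to 36 mm height (brass movement and white dial inside); 70 g. Origin at the centre of its underside, z up. Grip it by the cap. May be absent. All movements are alike.
- selector (a joint): timing machine's selector, rad, clockwise from above, 0 to 2.4, stays where left; marks at 0, 0.6, 1.2, 1.8 and 2.4; the red mark is 0 (its stop), the green mark 1.8; a white line on the knob points at the mark.
- selector_grip (a point): on the selector's axis at the height to grip it; the knob's bar grip runs along this point's x axis (fingers close along its y). Knob 48 mm across, on top of the grey timing machine.
- pad: thin dark green bench pad, fixed, 240 (x) x 280 (y) x 3 mm, origin at the centre of its underside.
- timer: grey timing machine, fixed, 180 x 200 x 75 mm, origin under its centre, dark display on top at its far side, selector on top 42 mm nearer (x) and 25 mm to +y.
- stand: round dark base of the stand, 180 mm across, 14 mm high, fixed; origin at centre of underside; its -x side carries the swivel scale.
- loupe: leave alone: black eyepiece, 34 mm across, 28 mm tall, on or by the pad
- driver: leave alone: small screwdriver, 110 mm, lying
- tweezers: leave alone: steel tweezers, 125 mm, lying
- oilpot: leave alone: amber jar with red cap, 32 mm across, 35 mm tall
- blower: leave alone: orange rubber blower, 60 mm across, 90 mm tall
- dish: leave alone: white bowl, 70 mm across, 20 mm tall
- orangebox: leave alone: open orange box, 90 x 70 x 45 mm
Mind the look-alikes: they are no part of the job. What is shaped like the watch3 but pink is not meant.

How it is judged:
By the outcome, as a careful person would: the job done as asked, in the order asked, and still so for the second after the job is handed in, with the robot touching nothing.
Of watch1, watch2, watch3 only 2 to 3 are there at a start; the rules pass over those that are not, and their reading is None.
At some moment in a run one of watch1, watch2, watch3 may be knocked a few centimetres aside while the robot is not near it.
Once in a run the grip may slacken for a moment while it holds something.
It also fails if it takes over 210 s, if anything falls off the work surface, if the arm or the gripper's body presses on something with over 40 N, if the wrist force passes 120 N, or if a joint passes its speed limit or range.

## Working session

There is one attempt and no reset: what is moved stays moved. The work goes in short steps, Python scripts to look and compute and a shell command to move; the robot and the scene stay as the last step left them, time stands still between calls to the robot, and variables do not carry over. Pictures are saved under pics/ and viewed, at most 14 in all, crops included, and the job is handed in when it is done.

```bash
ls; mkdir -p pics; cat > h.py <<'E'
import numpy as np, cv2
from workcell import get_obs,get_image,camera_params
from scipy.spatial.transform import Rotation as R
def snap(n,f=None):
    im,d=get_image(n)
    if f: cv2.imwrite('pics/'+f,im[...,::-1])
    return im,d
def cloud(n,d):
    p=camera_params(n);K=np.array(p['camera_matrix']);E=np.array(p['extrinsics'])
    v,u=np.mgrid[:d.shape[0],:d.shape[1]]
    P=np.stack([(u-K[0,2])/K[0,0]*d,(v-K[1,2])/K[1,1]*d,d],-1)
    return P@E[:3,:3].T+E[:3,3]
def px(n,X):
    p=camera_params(n);K=np.array(p['camera_matrix']);E=np.linalg.inv(np.array(p['extrinsics']))
    c=K@(E[:3,:3]@np.array(X)+E[:3,3]);return c[:2]/c[2]
E
python3 - <<'E'
from h import *
for n in('top','side'):
    im,d=snap(n,n+'0.png');np.savez(n+'0.npz',im=im,d=d);p=camera_params(n);print(n,np.round(p['camera_matrix'],1).tolist(),np.round(p['extrinsics'],3).tolist())
o=get_obs();print(o)
print(R.from_rotvec(o['orientation']).as_matrix().round(3))
E
```

```text
pics
top [[422.6, 0.0, 282.4], [0.0, 422.6, 206.9], [0.0, 0.0, 1.0]] [[0.025, -0.997, 0.067, 448.421], [-1.0, -0.024, 0.011, 95.271], [-0.009, -0.067, -0.998, 1224.485], [0.0, 0.0, 0.0, 1.0]]
side [[459.5, 0.0, 274.8], [0.0, 459.5, 209.4], [0.0, 0.0, 1.0]] [[-0.999, -0.027, 0.027, 500.817], [-0.038, 0.706, -0.707, 916.341], [-0.0, -0.708, -0.707, 918.658], [0.0, 0.0, 0.0, 1.0]]
{'t': 0.1, 'qpos': array([-1.15299783e+00,  4.23770708e-01,  1.63061178e+00, -7.21390416e-06,
        1.08860779e+00, -1.89726825e-02]), 'qvel': array([-0.00144625, -0.00136745, -0.00220702, -0.00022458,  0.00010509,
       -0.0017696 ]), 'joint_torque': array([-1.34883398e-03, -5.45611632e+01, -2.74330169e+01,  6.43387134e-02,
        1.88255904e-02, -3.18554680e-05]), 'ee_pos': array([ 264.19543417, -565.79941472,  186.77624992]), 'orientation': array([-3.06563776e+00, -6.80346708e-01,  4.44535570e-04]), 'ft_force': array([-0.37870833,  0.47154192,  0.11014126]), 'moment': array([-0.06544867,  0.01496189,  0.00616962]), 'grasp_force': 0.0, 'width': 87.76691620944109}
[[ 0.906  0.423 -0.001]
 [ 0.423 -0.906  0.001]
 [ 0.    -0.001 -1.   ]]
```

View pics/top0.png

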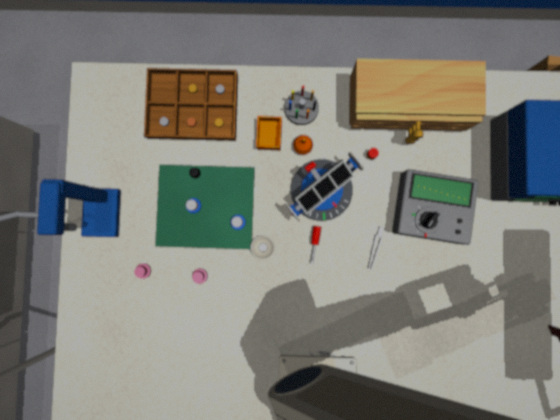

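View pics/side0.png

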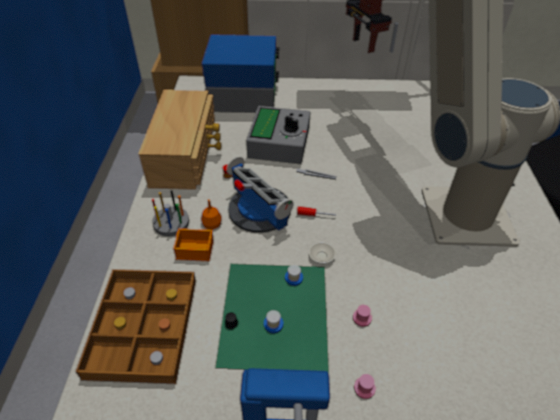

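Top view: two movements at about (192,205) and (237,222) on the pad, with the loupe at (195,172). The stand is at (322,190), swivelled and tilted, and the selector is at (429,220). The pink look-alikes are off the pad at (142,271) and (199,276).

```bash
python3 - <<'E'
from h import *
T=np.load('top0.npz');im,d=T['im'],T['d'];P=cloud('top',d)
S=np.load('side0.npz');ims=S['im'];Ps=cloud('side',S['d'])
a=cv2.resize(im[135:245,270:380],(560,560),interpolation=cv2.INTER_CUBIC)
b=cv2.resize(ims[140:240,215:315],(560,560),interpolation=cv2.INTER_CUBIC)
c=cv2.resize(im[170:245,392:477],None,fx=560/85,fy=560/85,interpolation=cv2.INTER_CUBIC)
cv2.imwrite('pics/z1.png',cv2.resize(np.hstack([a,b]),(800,400))[...,::-1]);cv2.imwrite('pics/z2.png',c[...,::-1])
hsv=cv2.cvtColor(im,cv2.COLOR_RGB2HSV)
# bench height check
print('bench',P[320,200],'pad',P[235,175])
def m(name,mask,P=P):
    q=P[mask];print(name,len(q),q.mean(0).round(1),'min',q.min(0).round(1),'max',q.max(0).round(1))
Z=P[...,2]
v,u=np.mgrid[:420,:560]
for c0 in((192,205),(237,222),(199,276)):
    r=np.hypot(u-c0[0],v-c0[1])<13
    m('cap',r&(Z>25)&(Z<45)); m('hold',r&(Z>6)&(Z<45))
m('pad',(hsv[...,0]>60)&(hsv[...,0]<95)&(hsv[...,1]>100)&(u<260)&(v>150)&(v<260))
box=(u>280)&(u<365)&(v>145)&(v<230)
red=((hsv[...,0]<8)|(hsv[...,0]>172))&(hsv[...,1]>150)&(hsv[...,2]>80)
m('red stand',red&box&(v<180)&(u<325)&(u>295))
m('base',(np.hypot(u-322,v-190)<33)&(Z>8)&(Z<20))
m('timer',(u>390)&(u<480)&(v>165)&(v<250)&(Z>68)&(Z<84))
m('knob',(np.hypot(u-429,v-220)<12)&(Z>85))
hs=cv2.cvtColor(ims,cv2.COLOR_RGB2HSV);reds=((hs[...,0]<8)|(hs[...,0]>172))&(hs[...,1]>150)
m('red side',reds&(u>228)&(u<250)&(v>178)&(v<195),Ps)
E
```

```text
bench [201.32581641 335.58926438   3.36032725] pad [441.10950781 416.18554106   6.97909308]
cap 96 [528.9 365.8  38.7] min [515.3 351.8  26.7] max [544.  380.7  44.8]
hold 216 [527.9 364.8  23.7] min [493.9 338.5   6.1] max [561.1 402.7  44.8]
cap 95 [484.7 236.4  39.2] min [470.7 222.2  26. ] max [498.9 252.   44.8]
hold 221 [484.4 235.5  23.2] min [448.6 204.1   6. ] max [517.8 273.2  44.8]
cap 101 [328.6 340.6  35.7] min [314.5 326.8  27.9] max [342.9 356.5  41.2]
hold 185 [330.  338.4  24.4] min [309.  319.2   6.1] max [353.6 376.8  41.2]
pad 6948 [525.9 334.8   8.9] min [410.5  95.3  -4.7] max [ 642.5  471.2 1224.5]
red stand 64 [629.2  38.4 131.7] min [616.7  24.9  14.4] max [640.2  51.4 141. ]
base 1132 [575.1  -3.4  13.9] min [494.4 -90.7   8.1] max [671.7  85.7  20. ]
timer 4495 [ 540.3 -315.5   75.5] min [ 439.4 -425.2   68.1] max [ 638.4 -206.8   84. ]
knob 264 [ 500.8 -277.5  114.2] min [ 448.4 -310.5   85.1] max [ 528.4   95.3 1224.5]
red side 65 [626.5  50.3 139.3] min [500.8 -79.4  32.6] max [653.2 916.3 918.7]
```

View pics/z1.png

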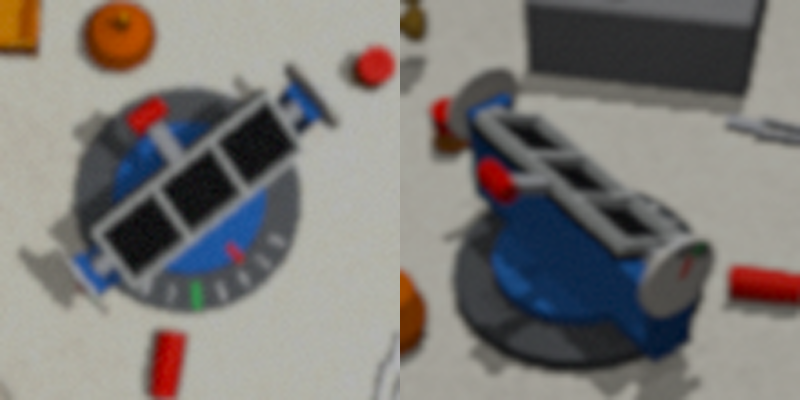

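View pics/z2.png

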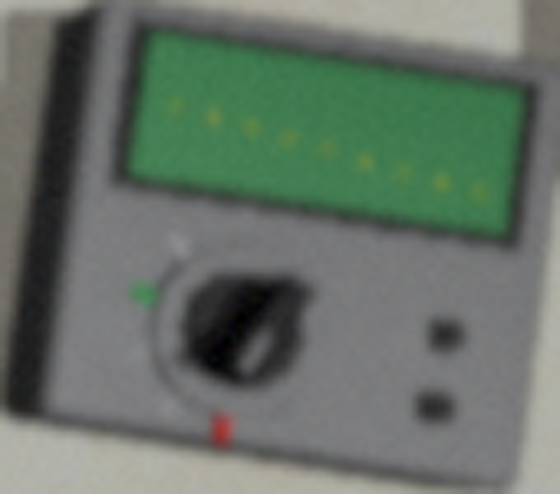

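The crops show the pointer swung anticlockwise from the green mark, the tray tilted with its handle raised at the far left, and the selector's white line near the red mark. Next I'll fit the tray plane, base circle and machine.

```bash
cat >> h.py <<'E'
def fitcirc(p,r=None):
    from scipy.optimize import least_squares
    f=lambda a:np.hypot(p[:,0]-a[0],p[:,1]-a[1])-(a[2] if r is None else r)
    x0=[*p.mean(0)[:2]]+([] if r else [20]);return least_squares(f,x0,loss='soft_l1').x
def tray(im,d,P,off,hub=(580,-2)):
    hs=cv2.cvtColor(im,cv2.COLOR_RGB2HSV)
    k=(hs[...,1]<50)&(np.hypot(P[...,0]-hub[0],P[...,1]-hub[1])<95)&(P[...,2]>50)&(P[...,2]<150)
    k=cv2.erode(k.astype(np.uint8),np.ones((1,1)))>0
    q=P[k]-[0,0,off]
    return q
def plane(q,n=500,t=2.5):
    g=np.random.default_rng(0);b=None
    for _ in range(n):
        s=q[g.choice(len(q),3,False)];w=np.cross(s[1]-s[0],s[2]-s[0]);l=np.linalg.norm(w)
        if l<50: continue
        i=np.abs((q-s[0])@w/l)<t
        if b is None or i.sum()>b.sum(): b=i
    s=q[b];c=s.mean(0);w=np.linalg.svd(s-c)[2][2];w*=np.sign(w[2]);return w,c,s
E
python3 - <<'E'
from h import *
for n in('top','side'):
    T=np.load(n+'0.npz');im,d=T['im'],T['d'];P=cloud(n,d)
    hs=cv2.cvtColor(im,cv2.COLOR_RGB2HSV);X,Y,Z=np.moveaxis(P,-1,0)
    b=(X>380)&(X<480)&(Y>100)&(Y<180)&(abs(Z)<9);off=np.median(Z[b]);print(n,'bench',off, Z[b].std())
    b=(X>440)&(X<520)&(Y>-150)&(Y<-110)&(abs(Z)<9);print('bench2',np.median(Z[b]))
    q=tray(im,d,P,off);w,c,s=plane(q)
    print('tray',len(q),len(s),w.round(3),'centroid',c.round(1),'tilt',np.arccos(w[2]).round(3),'yaw of fall',np.arctan2(-w[1],-w[0]).round(3))
    l=cv2.minAreaRect(s[:,:2].astype(np.float32));print(l)
    base=(hs[...,1]<90)&(hs[...,2]<120)&(np.hypot(X-580,Y)<110)&(abs(Z-off-14)<5)
    e=P[base];print('base r',fitcirc(e[np.hypot(e[:,0]-580,e[:,1])>84],90).round(1),len(e))
    red=((hs[...,0]<8)|(hs[...,0]>172))&(hs[...,1]>150)&(X>600)&(X<650)&(Y>20)&(Y<65)&(Z>100);e=P[red]
    print('handle',len(e),e.mean(0).round(1),e.min(0).round(1),e.max(0).round(1))
    for c0 in((529,366),(485,236)):
        k=(np.hypot(X-c0[0],Y-c0[1])<20)&(Z-off>35)&(Z-off<45);e=P[k];print('cap',len(e),e.mean(0).round(1),cv2.minEnclosingCircle(e[:,:2].astype(np.float32)))
    k=(abs(Z-off-75)<4)&(X>420)&(X<660)&(Y<-190)&(Y>-450);print('timer',cv2.minAreaRect(P[k][:,:2].astype(np.float32)))
    k=(Z-off>80)&(np.hypot(X-500,Y+280)<45)&(Z<150);e=P[k];print('knob',len(e),e.mean(0).round(1),np.percentile(e[:,2]-off,[5,50,95]).round(1))
    kt=e[e[:,2]>np.percentile(e[:,2],97)-8];print('bar',len(kt),cv2.minAreaRect(kt[:,:2].astype(np.float32)))
    gr=(hs[...,0]>50)&(hs[...,0]<80)&(hs[...,1]>110)&(np.hypot(X-580,Y)<95)&(Z<40);print('green',gr.sum(),P[gr].mean(0).round(1))
    rd=((hs[...,0]<8)|(hs[...,0]>172))&(hs[...,1]>90)&(np.hypot(X-580,Y)<90)&(Z<50)&(X<560);print('ptr',rd.sum(),P[rd].mean(0).round(1))
    rd=((hs[...,0]<8)|(hs[...,0]>172))&(hs[...,1]>90)&(np.hypot(X-500,Y+280)<50);print('redmark',rd.sum(),P[rd].mean(0).round(1))
    gr=(hs[...,0]>50)&(hs[...,0]<80)&(hs[...,1]>80)&(np.hypot(X-500,Y+280)<42)&(Y>-270);print('greenmark',gr.sum(),P[gr].mean(0).round(1))
im=np.load('side0.npz')['im'];cv2.imwrite('pics/z3.png',np.hstack([cv2.resize(im[95:165,245:315],(400,400),interpolation=cv2.INTER_CUBIC),cv2.resize(im[190:250,255:315],(400,400),interpolation=cv2.INTER_CUBIC)])[...,::-1])
E
```

```text
top bench 0.5759670495140199 3.133610309510172
bench2 -0.22633379131593756
tray 1239 607 [-0.4   -0.34   0.851] centroid [ 5.856e+02 -2.000e-01  9.160e+01] tilt 0.553 yaw of fall 0.706
((593.4268798828125, 8.364723205566406), (73.85010528564453, 187.34011840820312), 40.69056701660156)
base r [578.5   0.7] 948
handle 63 [629.1  38.4 133.5] [616.7  24.9 117.3] [640.2  51.4 141. ]
cap 88 [529.4 366.4  39.6] ((529.5010375976562, 366.49810791015625), 15.035152435302734)
cap 90 [484.8 236.8  39.8] ((484.8296813964844, 237.18975830078125), 14.860421180725098)
timer ((538.6605224609375, -314.8673400878906), (199.64395141601562, 178.56605529785156), 82.43645477294922)
knob 396 [ 499.9 -281.7   94.9] [ 80.4  87.7 118.8]
bar 95 ((500.4002990722656, -285.5821533203125), (14.805550575256348, 44.441551208496094), 56.2510871887207)
green 16 [505.5 -10.1  14.9]
ptr 5 [535.6 -42.2  22. ]
redmark 13 [ 458.4 -280.2   74.2]
greenmark 6 [ 514.1 -248.8   74.8]
side bench -0.9926894301216862 3.4971963431088726
bench2 -1.7538147059566427
tray 755 338 [-0.384 -0.324  0.865] centroid [582.    0.6  91.9] tilt 
[... 195 characters left out ...]
7] [640.   54.2 136.9]
cap 134 [526.9 367.5  37.8] ((527.2597045898438, 367.14129638671875), 15.517064094543457)
cap 107 [482.5 238.1  38.1] ((483.3143310546875, 238.0277099609375), 16.442142486572266)
timer ((535.7605590820312, -313.687255859375), (206.5485382080078, 178.8638153076172), 82.29644012451172)
knob 269 [ 499.7 -276.3   95.5] [ 80.6  92.  118.8]
bar 59 ((497.5602111816406, -285.1520690917969), (19.309925079345703, 45.816673278808594), 53.34931182861328)
green 0 [nan nan nan]
ptr 0 [nan nan nan]
redmark 4 [ 466.5 -280.8   80.1]
greenmark 4 [ 505.2 -253.4   78.8]<stdin>:19: RuntimeWarning: Mean of empty slice.
  ret = um.true_divide(
<stdin>:20: RuntimeWarning: Mean of empty slice.
```

View pics/z3.png

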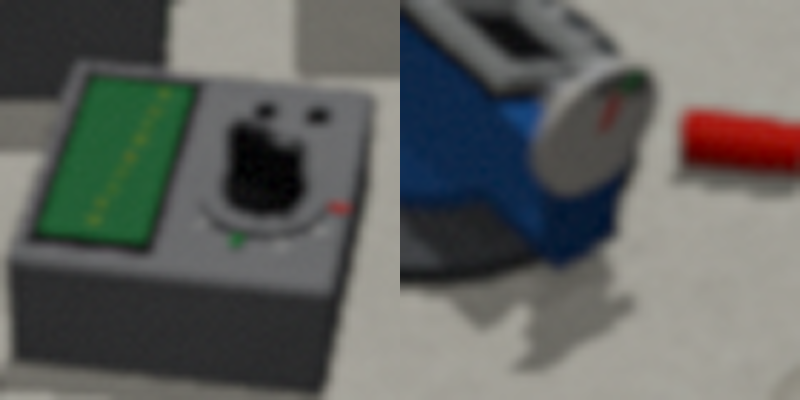

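The fits agree between cameras:
- **Stand:** hub about (578,-0.5,90), tray yaw about 0.70, tilt about 0.54.
- **Handle:** about (625,39,130).
- **Selector:** axis about (499,-284.5), bar about 0.5 rad clockwise of red.

Moving above the handle now.

```bash
cat >> h.py <<'E'
def go(x,y,z,yaw):
    o=get_obs();M=R.from_rotvec(o['orientation']).as_matrix()
    cur=np.arctan2(M[1,0],M[0,0]);dy=(yaw-cur+np.pi)%(2*np.pi)-np.pi
    c,s=np.cos(yaw),np.sin(yaw);Tm=np.array([[c,s,0],[s,-c,0],[0,0,-1]])
    e=Tm.T@(np.array([x,y,z])-o['ee_pos'])
    tw=R.from_matrix(M.T@Tm).as_rotvec(degrees=True)
    print('t %.1f pos %s yaw %.3f twist %s then dtool mm %s |%.0f| w %.1f g %.1f F %s q6 %.2f'%(o['t'],o['ee_pos'].round(1),cur,tw.round(1),e.round(1),np.linalg.norm(e),o['width'],o['grasp_force'],o['ft_force'].round(1),o['qpos'][5]))
E
python3 -m creep '{"twist":[[0,0,-5],[0,0,-5],[0,0,-5.1],[0,0,0],[0,0,0],[0,0,0],[0,0,0],[0,0,0],[0,0,0],[0,0,0],[0,0,0],[0,0,0],[0,0,0],[0,0,0],[0,0,0],[0,0,0],[0,0,0],[0,0,0],[0,0,0],[0,0,0]],"delta_pos":[[0,0,0],[0,0,0],[0,0,0],[0.039,-0.0135,0],[0.039,-0.0135,0],[0.039,-0.0135,0],[0.039,-0.0135,0],[0.039,-0.0135,0],[0.039,-0.0135,0],[0.039,-0.0135,0],[0.039,-0.0135,0],[0.039,-0.0135,0],[0.039,-0.0135,0],[0.039,-0.0135,0],[0.039,-0.0135,0],[0.039,-0.0135,0],[0.039,-0.0135,0],[0.039,-0.0135,0],[0.039,-0.0135,0],[0.039,-0.0135,-0.008]]}' 0.7
python3 -c "
from h import *
go(625,39,111,.70)
T=np.load('top0.npz');P=cloud('top',T['d']);im=T['im'];hs=cv2.cvtColor(im,cv2.COLOR_RGB2HSV)
k=(hs[...,0]<16)&(hs[...,1]>150)&(np.hypot(P[...,0]-690,P[...,1]-45)<50)&(P[...,2]>25);e=P[k];print('blower',len(e),e.min(0).round(),e.max(0).round(),e.mean(0).round())
"
```

```text
t: 1.77
ee_pos: [622.6, 38.2, 193.7]
orientation: [-2.95, -1.078, 0.005]
ft_force: [0.3, -1.2, -0.2]
width: 61.4
grasp_force: 0.0
t 1.8 pos [622.6  38.2 193.7] yaw 0.701 twist [-0.1  0.2  0. ] then dtool mm [ 2.3  0.9 82.7] |83| w 61.4 g 0.0 F [ 0.3 -1.2 -0.2] q6 0.91
blower 253 [684.  31.  25.] [729.  80.  89.] [705.  56.  48.]
```

```bash
python3 -m creep '{"delta_pos":[[0.002,0.001,0.02],[0,0,0.02],[0,0,0.02],[0,0,0.015],[0,0,0.008],[0,0,0]]}'; python3 -m creep '{"delta_pos":[[0,0,0],[0,0,0],[0,0,0],[0,0,0],[0,0,0],[0,0,0]]}' 0.2
python3 -c "
from h import *
go(625,39,111,.70)
im,d=snap('side');cv2.imwrite('pics/a1.png',cv2.resize(im[130:250,190:330],None,fx=5,fy=5)[...,::-1])"
```

```text
t 1.8 pos [622.6  38.2 193.7] yaw 0.701 twist [-0.1  0.2  0. ] then dtool mm [ 2.3  0.9 82.7] |83| w 61.4 g 0.0 F [ 0.3 -1.2 -0.2] q6 0.91invalid input
invalid input
```

View pics/a1.png

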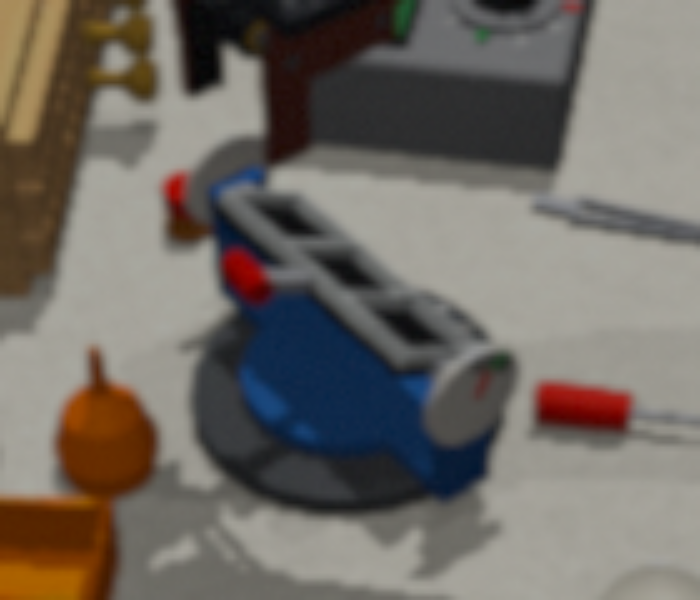

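The rows need a twist entry too; the gripper (crop, about (250,60)) is still above the handle (245,275), as intended.

```bash
python3 -m creep '{"delta_pos":[[0.002,0.001,0.02],[0,0,0.02],[0,0,0.02],[0,0,0.015],[0,0,0.008],[0,0,0]],"twist":[[0,0,0],[0,0,0],[0,0,0],[0,0,0],[0,0,0],[0,0,0]]}'; python3 -m creep '{"delta_pos":[[0,0,0],[0,0,0],[0,0,0],[0,0,0],[0,0,0],[0,0,0]],"twist":[[0,0,0],[0,0,0],[0,0,0],[0,0,0],[0,0,0],[0,0,0]]}' 0.2
python3 -c "
from h import *
go(625,39,111,.70)
h0=np.array([578,-.5,90])
for t in np.linspace(.54,0,9): print((t), np.round([72*np.cos(t)-3*np.sin(t),72*np.sin(t)+3*np.cos(t)],1))"
```

```text
t: 2.32
ee_pos: [623.8, 36.5, 110.2]
orientation: [-2.95, -1.077, 0.006]
ft_force: [-0.3, -0.6, 0.8]
width: 61.5
grasp_force: 0.0
t: 2.82
ee_pos: [625.7, 36.7, 112.9]
orientation: [2.951, 1.078, 0.001]
ft_force: [0.0, -0.5, 0.4]
width: 24.8
grasp_force: 0.0
t 2.8 pos [625.7  36.7 112.9] yaw 0.700 twist [ 0. -0.  0.] then dtool mm [ 1.  -2.2  1.9] |3| w 24.8 g 0.0 F [ 0.  -0.5  0.4] q6 0.91
0.54 [60.2 39.6]
0.47250000000000003 [62.7 35.4]
0.405 [65.  31.1]
0.3375 [66.9 26.7]
0.27 [68.6 22.1]
0.2025 [69.9 17.4]
0.135 [70.9 12.7]
0.0675 [71.6  7.8]
0.0 [72.  3.]
```

```bash
python3 -m creep '{"delta_pos":[[0,0,0],[0,0,0],[0,0,0]],"twist":[[0,0,0],[0,0,0],[0,0,0]]}' 
python3 -c "
from h import *
go(625,39,111,.70)
im,d=snap('side');cv2.imwrite('pics/a2.png',cv2.resize(im[130:250,190:330],None,fx=5,fy=5)[...,::-1])"
```

```text
t: 3.07
ee_pos: [625.5, 36.7, 112.5]
orientation: [2.951, 1.078, 0.0]
ft_force: [0.8, 0.7, 1.1]
width: 17.7
grasp_force: 0.0
t 3.1 pos [625.5  36.7 112.5] yaw 0.700 twist [ 0. -0.  0.] then dtool mm [ 1.1 -2.1  1.5] |3| w 17.7 g 0.0 F [0.8 0.7 1.1] q6 0.91
```

View pics/a2.png

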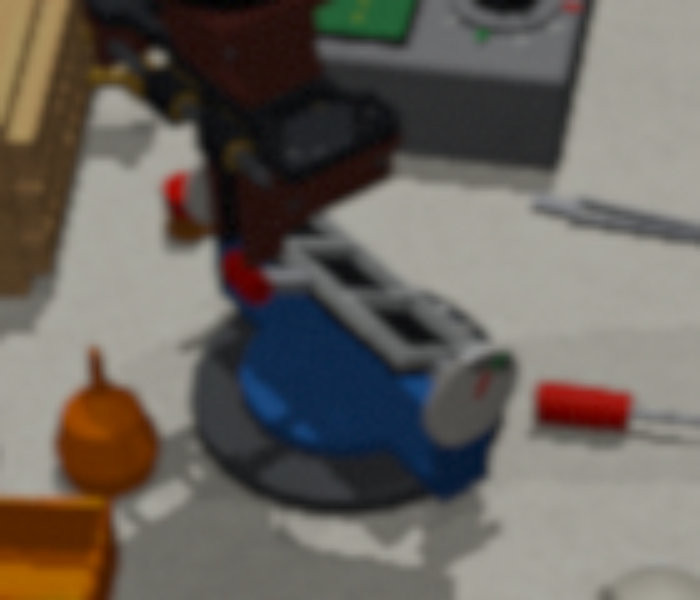

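The fingertips, at crop (262,250), look beside or above the handle at (247,275), so they missed it. I'll locate both in the depth image.

```bash
python3 -c "
from h import *
for n in('side','top'):
    im,d=snap(n);P=cloud(n,d);hs=cv2.cvtColor(im,cv2.COLOR_RGB2HSV);X,Y,Z=np.moveaxis(P,-1,0)
    red=((hs[...,0]<8)|(hs[...,0]>172))&(hs[...,1]>150)&(hs[...,2]>90)&(X>600)&(X<660)&(Y>15)&(Y<70)&(Z>100)&(Z<150);e=P[red];print(n,'red',len(e),e.mean(0).round(1),e.min(0).round(1),e.max(0).round(1))
    k=(hs[...,2]<75)&(np.hypot(X-625,Y-38)<60)&(Z>112)&(Z<175);e=P[k];print('finger',len(e),e.mean(0).round(1),e.min(0).round(1),e.max(0).round(1))
    if n=='side':
        for v in range(160,190,3): print(v,[(u,*P[v,u].round().astype(int)) for u in range(234,256,4)])
print(px('side',get_obs()['ee_pos']),px('top',get_obs()['ee_pos']))
"
```

```text
side red 15 [628.2  43.  133.3] [618.2  32.5 129.3] [634.9  50.6 137.2]
finger 145 [625.9  44.  153.6] [607.   25.7 112.6] [645.8  58.8 174.9]
160 [(234, np.int64(628), np.int64(84), np.int64(245)), (238, np.int64(619), np.int64(82), np.int64(245)), (242, np.int64(606), np.int64(111), np.int64(268)), (246, np.int64(596), np.int64(114), np.int64(271)), (250, np.int64(587), np.int64(113), np.int64(270)), (254, np.int64(579), np.int64(113), np.int64(270))]
163 [(234, np.int64(628), np.int64(87), np.int64(240)), (238, np.int64(618), np.int64(93), np.int64(244)), (242, np.int64(609), np.int64(91), np.int64(243)), (246, np.int64(596), np.int64(123), np.int64(269)), (250, np.int64(587), np.int64(117), np.int64(265)), (254, np.int64(579), np.int64(112), np.int64(261))]
166 [(234, np.int64(637), np.int64(33), np.int64(185)), (238, np.int64(623), np.int64(60), np.int64(208)), (242, np.int64(608), np.int64(102), np.int64(243)), (246, np.int64(596), np.int64(123), np.int64(261)), (250, np.int64(588), np.int64(118), np.int64(257)), (254, np.int64(580), np.int64(108), np.int64(249))]
169 [(234, np
[... 1657 characters left out ...]
242, np.int64(619), np.int64(38), np.int64(131)), (246, np.int64(611), np.int64(18), np.int64(112)), (250, np.int64(602), np.int64(10), np.int64(106)), (254, np.int64(592), np.int64(-3), np.int64(95))]
187 [(234, np.int64(656), np.int64(-62), np.int64(28)), (238, np.int64(628), np.int64(49), np.int64(130)), (242, np.int64(618), np.int64(49), np.int64(129)), (246, np.int64(611), np.int64(26), np.int64(109)), (250, np.int64(600), np.int64(25), np.int64(108)), (254, np.int64(590), np.int64(23), np.int64(107))]<string>:5: RuntimeWarning: Mean of empty slice.
  ret = um.true_divide(
Traceback (most recent call last):
ValueError: zero-size array to reduction operation minimum which has no identity
```

```bash
python3 -c "
from h import *
o=get_obs();print(o['ee_pos'],px('side',o['ee_pos']),px('side',o['ee_pos']+[0,0,36]),o['width'],o['qpos'])
im,d=snap('side');P=cloud('side',d);X,Y,Z=np.moveaxis(P,-1,0)
k=(np.hypot(X-625,Y-38)<70)&(Z>140)&(Z<260);hs=cv2.cvtColor(im,cv2.COLOR_RGB2HSV)
for v in range(150,192,2): print(v,[tuple(hs[v,u]) and '%d/%d/%d:%d'%(*im[v,u],Z[v,u]) for u in range(232,252,2)])
"
```

```text
[625.43001155  36.69582842 112.38310512] [240.00969832 188.7301894 ] [239.24781115 178.27116149] 17.210770838093246 [3.96027431e-02 5.14797929e-01 1.67734713e+00 1.70673484e-05
 9.49473383e-01 9.10012912e-01]
150 ['17/16/17:253', '19/17/18:262', '20/13/15:268', '33/16/15:271', '34/16/14:271', '27/13/12:268', '24/17/19:269', '14/14/16:270', '8/14/11:266', '9/13/11:262']
152 ['16/18/19:251', '22/18/17:248', '21/19/14:263', '15/15/16:267', '20/17/19:271', '14/15/18:268', '12/13/15:266', '11/12/14:264', '13/13/17:263', '21/23/24:249']
154 ['19/19/20:249', '19/20/20:249', '23/22/22:250', '17/16/15:261', '13/14/15:265', '12/16/16:270', '21/19/23:270', '16/18/20:268', '32/33/36:268', '34/34/39:269']
156 ['14/16/20:250', '16/19/21:250', '13/15/19:251', '16/17/18:250', '13/13/14:261', '14/15/16:266', '14/17/19:268', '24/24/27:270', '30/33/36:271', '33/34/38:268']
158 ['10/9/11:248', '16/16/17:249', '38/31/17:250', '46/37/14:248', '29/24/16:243', '15/15/17:269', '19/21/25:267', '23/24/30:269', '35/36/39:269', '33/34/39:266']
160 ['13/14/15:240', '29/23/15:244', '56/45/25:244', '48/44/37:243', 
[... 1849 characters left out ...]
4/65:103', '95/97/96:106', '105/107/106:112']
184 ['144/144/137:-1', '79/50/49:129', '90/2/1:132', '91/2/1:135', '86/11/2:134', '89/49/55:132', '108/104/109:117', '111/113/116:111', '115/116/119:110', '113/114/116:107']
186 ['157/155/147:-2', '69/66/68:28', '74/7/18:128', '92/4/0:130', '94/5/6:132', '82/13/12:132', '88/65/66:129', '87/87/88:114', '85/86/88:113', '80/79/82:110']
188 ['162/160/153:0', '94/99/100:20', '40/34/54:27', '74/6/23:127', '77/0/0:127', '71/4/2:125', '60/28/43:123', '42/48/62:109', '45/50/64:107', '41/48/61:104']
190 ['160/158/149:0', '147/146/138:0', '87/90/92:18', '36/28/51:28', '60/19/38:120', '57/21/40:118', '32/36/65:23', '9/38/71:22', '15/40/71:24', '14/40/71:25']
```

Camera evidence puts the real fingertips about 36 mm above the reported TCP height, although the bench, timer and caps read correctly. I'll open, descend in small steps while watching the force, and close again.

```bash
python3 -m creep '{"delta_pos":[[0,-0.002,0],[0,0,0],[0,0,0],[0,0,0],[0,0,0],[0,0,0],[0,0,0.009],[0,0,0.009],[0,0,0.009],[0,0,0.009],[0,0,0]],"twist":[[0,0,0],[0,0,0],[0,0,0],[0,0,0],[0,0,0],[0,0,0],[0,0,0],[0,0,0],[0,0,0],[0,0,0],[0,0,0]]}' 0.7;  python3 -m creep '{"delta_pos":[[0,0,0],[0,0,0],[0,0,0],[0,0,0],[0,0,0],[0,0,0],[0,0,0],[0,0,0]],"twist":[[0,0,0],[0,0,0],[0,0,0],[0,0,0],[0,0,0],[0,0,0],[0,0,0],[0,0,0]]}' 0.2
```

```text
t: 4.18
ee_pos: [622.3, 38.1, 73.6]
orientation: [-2.95, -1.077, 0.006]
ft_force: [-0.2, 0.7, -0.6]
width: 61.2
grasp_force: 0.0
t: 4.85
ee_pos: [625.3, 37.9, 76.9]
orientation: [2.95, 1.078, 0.003]
ft_force: [4.7, -2.2, -0.1]
width: 28.0
grasp_force: 30.0
```

Gripped (28.0 mm, 30 N). Now levelling the tray along the arc.

```bash
python3 -m creep '{"delta_pos":[[0.0025,0,0.0042],[0.0023,0,0.0043],[0.0019,0,0.0044],[0.0017,0,0.0046],[0.0013,0,0.0047],[0.001,0,0.0047],[0.0007,0,0.0049],[0.0004,0,0.0048],[0,0,0.002],[0,0,0.001],[0,0,0]],"twist":[[0,0,0],[0,0,0],[0,0,0],[0,0,0],[0,0,0],[0,0,0],[0,0,0],[0,0,0],[0,0,0],[0,0,0],[0,0,0]]}'
cat >> h.py <<'E'
def traym(n='top'):
    im,d=snap(n);P=cloud(n,d);off={'top':.2,'side':-1.3}[n]
    q=tray(im,d,P,off,(578,-.5));w,c,s=plane(q)
    print(n,'tilt %.3f (%.1f deg) fall yaw %.3f c %s n %d'%(np.arccos(w[2]),np.degrees(np.arccos(w[2])),np.arctan2(-w[1],-w[0]),c.round(1),len(s)),'rect',cv2.minAreaRect(s[:,:2].astype(np.float32)));return im,d,P
E
python3 -c "
from h import *
traym('side');go(625,39,77,.7)"
```

```text
t: 5.77
ee_pos: [635.3, 45.6, 40.7]
orientation: [2.949, 1.077, 0.006]
ft_force: [-4.3, -4.6, 27.8]
width: 27.6
grasp_force: 30.0
side tilt 0.073 (4.2 deg) fall yaw -0.373 c [553.8  25.8  91.8] n 235 rect ((569.5015258789062, 10.376258850097656), (127.34934997558594, 141.718017578125), 66.24381256103516)
t 5.8 pos [635.3  45.6  40.7] yaw 0.700 twist [ 0.2 -0.2  0. ] then dtool mm [-12.1  -1.6 -36.3] |38| w 27.9 g 30.0 F [-4.2 -4.7 26.8] q6 0.92
```

Tray is at its stop (28 N pressing down). Releasing, lifting and turning a quarter turn for the cap grasps, then re-measuring.

```bash
python3 -m creep '{"delta_pos":[[0,0,-0.002],[0,0,0],[0,0,0],[0,0,0],[0,0,-0.02],[0,0,-0.03],[0,0,-0.04],[0,0,-0.03],[0,0,0],[0,0,0],[0,0,0],[0,0,0],[0,0,0],[0,0,0],[0,0,0],[0,0,0],[0,0,0],[0,0,0],[0,0,0],[0,0,0]],"twist":[[0,0,0],[0,0,0],[0,0,0],[0,0,0],[0,0,0],[0,0,0],[0,0,0],[0,0,-6],[0,0,-7],[0,0,-7],[0,0,-7],[0,0,-7],[0,0,-7],[0,0,-7],[0,0,-7],[0,0,-7],[0,0,-7],[0,0,-7],[0,0,-7],[0,0,-7]]}' 0.55
cat >> h.py <<'E'
def caps():
    im,d=snap('top');P=cloud('top',d);X,Y,Z=np.moveaxis(P,-1,0);Z=Z-.2
    hs=cv2.cvtColor(im,cv2.COLOR_RGB2HSV)
    for lab,zr in(('bench/pad',(30,46)),('tray',(118,134))):
        k=((Z>zr[0])&(Z<zr[1])&(X>300)&(X<720)&(Y>-120)&(Y<520)).astype(np.uint8)
        n,L,st,_=cv2.connectedComponentsWithStats(k)
        for i in range(1,n):
            if 40<st[i,4]<260:
                e=P[L==i];c,r=cv2.minEnclosingCircle(e[:,:2].astype(np.float32));m=im[L==i].mean(0)
                print(lab,st[i,4],'mean',e.mean(0).round(1),'circ',np.round(c,1),round(r,1),'rgb',m.round())
    return im,d,P
E
python3 -c "
from h import *
im,d,P=caps();traym();traym('side');go(484.3,237.3,120,2.27)"
```

```text
t: 7.48
ee_pos: [632.5, 46.0, 157.8]
orientation: [-1.315, -2.851, 0.001]
ft_force: [-0.2, -0.8, 0.5]
width: 48.2
grasp_force: 0.0
bench/pad 65 mean [700.2 156.9  40.9] circ [706.4 153.6] 35.2 rgb [121.  60.  13.]
bench/pad 44 mean [624.5 365.6  32.5] circ [624.3 365.7] 12.2 rgb [32. 41. 37.]
bench/pad 94 mean [529.2 366.3  39.3] circ [529.8 366.7] 15.2 rgb [155. 158. 164.]
bench/pad 93 mean [484.8 236.8  38.9] circ [484.8 236.8] 15.0 rgb [155. 157. 164.]
bench/pad 98 mean [338.7 504.2  36.2] circ [338.5 504.7] 15.2 rgb [174. 108. 134.]
bench/pad 97 mean [328.6 341.1  35.9] circ [328.4 341.6] 15.2 rgb [173. 111. 138.]
top tilt 1.200 (68.8 deg) fall yaw 0.739 c [641.6 -27.9  95.9] n 32 rect ((640.3070068359375, -27.4412841796875), (6.566596031188965, 50.34442138671875), 41.87763977050781)
side tilt 0.059 (3.4 deg) fall yaw 0.813 c [581.7   1.4  91.1] n 589 rect ((599.970703125, 16.326393127441406), (107.40160369873047, 183.2218475341797), 42.27437973022461)
t 7.6 pos [632.7  45.9 158.1] yaw 2.268 twist [-0.1 -0.1 -0.1] then dtool mm [242.    9.6  38.1] |245| w 48.2 g 0.0 F [-0.1 -1.  -1. ] q6 -0.64
```

```bash
python3 -m creep '{"delta_pos":[[0.035,0.0014,0],[0.035,0.0014,0],[0.035,0.0014,0],[0.035,0.0014,0.02],[0.035,0.0014,0.03],[0.035,0.0014,0.03],[0.032,0.0012,0.02],[0,0,0.02],[0,0,0],[0,0,0]],"twist":[[0,0,0],[0,0,0],[0,0,0],[0,0,0],[0,0,0],[0,0,0],[0,0,0],[0,0,0],[0,0,0],[0,0,0]]}' 0.7
python3 -c "
from h import *
go(484.4,237.2,-21,2.27)
im,d=snap('side');cv2.imwrite('pics/a3.png',cv2.resize(im[190:350,190:400],None,fx=3.5,fy=3.5)[...,::-1])
traym('top')"
```

```text
t: 8.47
ee_pos: [487.9, 231.6, 43.9]
orientation: [-1.326, -2.846, 0.003]
ft_force: [-0.5, -0.3, 1.1]
width: 61.8
grasp_force: 0.0
t 8.5 pos [487.9 231.6  43.9] yaw 2.269 twist [-0.1 -0.  -0. ] then dtool mm [ 6.5  0.9 64.9] |65| w 61.8 g 0.0 F [-0.5 -0.3  1.1] q6 -0.28
top tilt 0.004 (0.2 deg) fall yaw -0.066 c [584.8  -1.9  90.3] n 759 rect ((597.1185913085938, 9.386489868164062), (84.92801666259766, 176.9807891845703), 41.45942687988281)
```

View pics/a3.png

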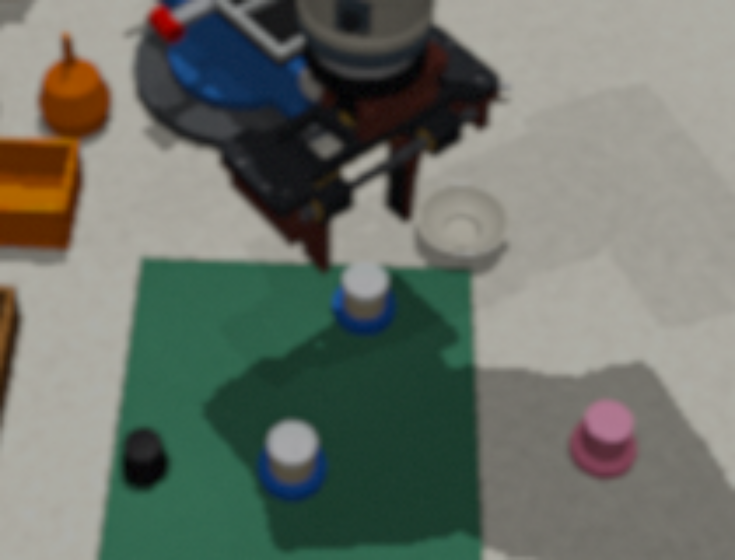

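Gripper is above movement A, with fingertips at crop (322,268) and (405,215). The tray now reads level. Checking the true tip height from those pixels.

```bash
python3 -c "
from h import *
for z in(44,62,80,98): print(z,px('side',(487.9,231.6,z)).round(1))
print(px('side',(484.4,237.2,39)))
P=cloud('side',snap('side')[1])
for v in range(256,270,2): print(v,P[v,276:288:2].round().astype(int).tolist())
for v in range(242,256,2): print(v,P[v,300:310:2].round().astype(int).tolist())"
```

```text
44 [291.3 266.1]
62 [291.5 261.4]
80 [291.7 256.6]
98 [291.9 251.6]
[292.65213421 269.28347005]
256 [[524, 254, 108], [519, 261, 116], [514, 267, 124], [510, 262, 118], [506, 164, -2], [501, 165, 0]]
258 [[524, 253, 100], [519, 260, 109], [514, 266, 116], [510, 264, 113], [506, 171, -1], [501, 172, 0]]
260 [[524, 252, 91], [519, 258, 98], [514, 266, 109], [510, 262, 104], [506, 176, -2], [501, 176, -2]]
262 [[524, 252, 84], [519, 257, 90], [514, 266, 101], [510, 261, 95], [506, 184, -2], [501, 181, -4]]
264 [[526, 192, 0], [519, 258, 84], [514, 262, 89], [510, 261, 88], [506, 192, 1], [501, 191, 0]]
266 [[526, 199, 1], [521, 200, 2], [514, 264, 84], [510, 264, 85], [506, 201, 4], [501, 200, 3]]
268 [[525, 207, 3], [520, 206, 2], [515, 205, 1], [510, 204, 0], [505, 206, 3], [500, 205, 1]]
242 [[469, 210, 108], [465, 213, 111], [461, 219, 119], [456, 218, 117], [444, 117, 1]]
244 [[469, 209, 100], [465, 215, 107], [460, 221, 114], [456, 218, 111], [444, 120, -3]]
246 [[469, 210, 94], [464, 214, 99], [460, 221, 106], [455, 218, 103], [444, 130, 2]]
248 [[469, 209, 85], [464, 214, 91], [460, 218, 97], [455, 215, 92], [444, 136, 1]]
250 [[465, 144, 0], [464, 216, 87], [459, 216, 86], [455, 216, 87], [444, 143, 0]]
252 [[465, 150, 0], [460, 148, -2], [459, 216, 79], [454, 216, 79], [444, 148, -2]]
254 [[465, 160, 3], [460, 159, 3], [455, 155, -2], [450, 157, 0], [445, 155, -1]]
```

Tip is truly about 80 mm, so the offset is +36 mm. Descending on movement A.

```bash
python3 -m creep '{"delta_pos":[[0.0065,0.001,0.01],[0,0,0.02],[0,0,0.018],[0,0,0.01],[0,0,0.005],[0,0,0]],"twist":[[0,0,0],[0,0,0],[0,0,0],[0,0,0],[0,0,0],[0,0,0]]}'; python3 -m creep '{"delta_pos":[[0,0,0],[0,0,0],[0,0,0],[0,0,0],[0,0,0],[0,0,0],[0,0,0],[0,0,0]],"twist":[[0,0,0],[0,0,0],[0,0,0],[0,0,0],[0,0,0],[0,0,0],[0,0,0],[0,0,0]]}' 0.2
```

```text
t: 9.12
ee_pos: [484.9, 237.0, -19.2]
orientation: [-1.325, -2.847, 0.002]
ft_force: [-0.3, -0.0, 0.5]
width: 61.5
grasp_force: 0.0
t: 9.78
ee_pos: [485.5, 237.4, -17.9]
orientation: [1.324, 2.848, 0.001]
ft_force: [-0.5, -0.5, 5.8]
width: 29.4
grasp_force: 30.0
```

Gripped (29.4 mm). Lifting, and refining pocket centres from the dark floors.

```bash
python3 -m creep '{"delta_pos":[[0,0,-0.01],[0,0,-0.025],[0,0,-0.03],[0,0,-0.03],[0,0,-0.03],[0,0,-0.025],[0,0,0]],"twist":[[0,0,0],[0,0,0],[0,0,0],[0,0,0],[0,0,0],[0,0,0],[0,0,0]]}'
cat >> h.py <<'E'
def ray(n,uv,z):
    p=camera_params(n);K=np.array(p['camera_matrix']);E=np.array(p['extrinsics']);uv=np.atleast_2d(uv)
    r=np.c_[(uv-[K[0,2],K[1,2]])/[K[0,0],K[1,1]],np.ones(len(uv))]@E[:3,:3].T;o=E[:3,3]
    return o+r*((z-o[2])/r[:,2])[:,None]
def pockets(n,z=91):
    im,d=snap(n);g=im.max(2);P=cloud(n,d)
    k=((g<60)&(np.hypot(P[...,0]-579,P[...,1])<95)&(P[...,2]>60)&(P[...,2]<140)).astype(np.uint8)
    N,L,st,c=cv2.connectedComponentsWithStats(k)
    for i in range(1,N):
        if st[i,4]>40:
            v,u=np.where(L==i);q=ray(n,np.c_[u,v],z)[:,:2].astype(np.float32);print(n,st[i,4],'pocket',cv2.minAreaRect(q),q.mean(0).round(1))
    return im,d
E
python3 -c "
from h import *
pockets('top');pockets('side');go(544.2,40.6,130,2.27)"
```

```text
t: 10.37
ee_pos: [488.3, 238.7, 137.1]
orientation: [1.322, 2.844, 0.01]
ft_force: [0.6, 1.0, 0.6]
width: 29.3
grasp_force: 30.0
top 236 pocket ((619.4108276367188, -43.44963836669922), (41.503395080566406, 41.90227508544922), 41.26213836669922) [619.6 -43.4]
top 236 pocket ((583.4192504882812, -2.881803512573242), (41.464630126953125, 41.40564727783203), 41.66183853149414) [583.7  -2.7]
top 236 pocket ((547.4344482421875, 38.01451110839844), (41.67561340332031, 42.1490478515625), 40.89997482299805) [547.8  37.7]
side 129 pocket ((616.2571411132812, -49.377288818359375), (39.498756408691406, 37.65174102783203), 42.3248176574707) [616.3 -49.4]
side 144 pocket ((580.7631225585938, -8.29416275024414), (40.26069641113281, 38.633670806884766), 42.35074234008789) [580.5  -8.1]
side 89 pocket ((551.3665771484375, 26.693435668945312), (43.08750534057617, 21.936614990234375), 41.836727142333984) [550.7  26.1]
t 10.5 pos [485.7 237.5 132.7] yaw 2.271 twist [0.1 0.  0.1] then dtool mm [-188.4  -82.     2.7] |205| w 29.2 g 30.0 F [-0.1 -0.1 -0.6] q6 -0.27
```

```bash
python3 -m creep '{"delta_pos":[[-0.02,-0.0085,0],[-0.03,-0.013,0],[-0.03,-0.013,0],[-0.03,-0.013,0],[-0.03,-0.013,0],[-0.03,-0.013,0],[-0.0216,-0.0087,0],[0,0,0.015],[0,0,0.015],[0,0,0]],"twist":[[0,0,0],[0,0,0],[0,0,0],[0,0,0],[0,0,0],[0,0,0],[0,0,0],[0,0,0],[0,0,0],[0,0,0]]}'
python3 -c "
from h import *
go(546.5,38,71,2.271)
im,d=snap('side');cv2.imwrite('pics/a4.png',cv2.resize(im[150:260,210:330],None,fx=5,fy=5)[...,::-1])"
```

```text
t: 11.3
ee_pos: [542.7, 37.0, 97.6]
orientation: [-1.324, -2.842, 0.005]
ft_force: [-0.5, 0.5, -0.2]
width: 29.5
grasp_force: 30.0
t 11.3 pos [542.7  37.   97.6] yaw 2.270 twist [-0.3 -0.3 -0.1] then dtool mm [-1.7  3.6 26.6] |27| w 29.5 g 30.0 F [-0.5  0.5 -0.2] q6 -0.65
```

View pics/a4.png

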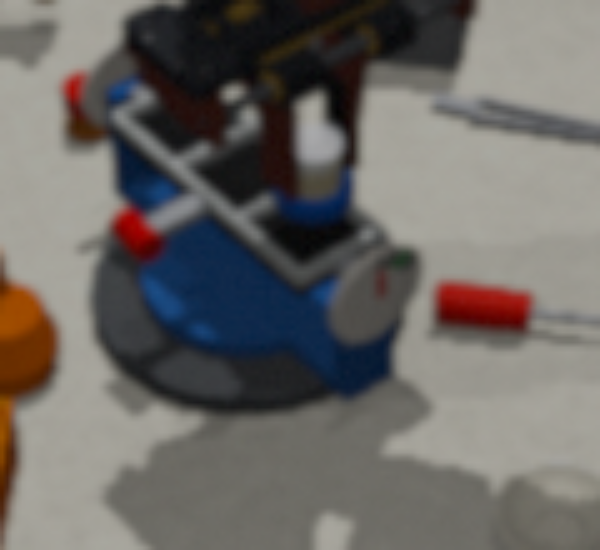

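Movement A, upright in the grip at crop (320,190), is above the near-left pocket (310,235). Settling, then lowering.

```bash
python3 -m creep '{"delta_pos":[[0,0,0.01],[0,0,0],[0,0,0],[0,0,0]],"twist":[[0,0,0],[0,0,0],[0,0,0],[0,0,0]]}'
python3 -c "
from h import *
go(546.5,38,71,2.271)"
```

```text
t: 11.68
ee_pos: [546.0, 38.2, 91.8]
orientation: [1.324, 2.849, 0.0]
ft_force: [0.1, 0.7, -0.2]
width: 29.2
grasp_force: 30.0
t 11.7 pos [546.   38.2  91.8] yaw 2.272 twist [0. 0. 0.] then dtool mm [-0.4  0.2 20.8] |21| w 29.2 g 30.0 F [ 0.1  0.7 -0.2] q6 -0.65
```

```bash
python3 -m creep '{"delta_pos":[[-0.0004,0.0002,0.008],[0,0,0.006],[0,0,0.004],[0,0,0.002],[0,0,0],[0,0,0]],"twist":[[0,0,0],[0,0,0],[0,0,0],[0,0,0],[0,0,0],[0,0,0]]}'
```

```text
t: 12.18
ee_pos: [546.2, 37.6, 71.4]
orientation: [-1.324, -2.848, 0.0]
ft_force: [0.2, 0.0, 0.2]
width: 29.3
grasp_force: 30.0
```

```bash
python3 -m creep '{"delta_pos":[[0,0,0.001],[0,0,0.001],[0,0,0],[0,0,0]],"twist":[[0,0,0],[0,0,0],[0,0,0],[0,0,0]]}';  python3 -m creep '{"delta_pos":[[0,0,0.001],[0,0,0],[0,0,0]],"twist":[[0,0,0],[0,0,0],[0,0,0]]}'
```

```text
t: 12.52
ee_pos: [546.4, 37.7, 69.7]
orientation: [1.324, 2.849, 0.0]
ft_force: [0.8, 0.7, 0.1]
width: 29.2
grasp_force: 30.0
t: 12.77
ee_pos: [546.4, 37.7, 69.5]
orientation: [1.324, 2.848, 0.0]
ft_force: [-3.4, 0.4, 8.5]
width: 29.2
grasp_force: 30.0
```

Contact at the expected floor height. Releasing and rising.

```bash
python3 -m creep '{"delta_pos":[[0,0,-0.001],[0,0,0],[0,0,0],[0,0,0],[0,0,-0.015],[0,0,-0.025],[0,0,-0.03],[0.02,0.012,-0.01],[0.038,0.015,0],[0.038,0.015,0],[0.038,0.015,0],[0.038,0.015,0],[0.038,0.015,0],[0.038,0.015,0],[0.038,0.015,0],[0.02,0.01,0],[0,0,0],[0,0,0]],"twist":[[0,0,0],[0,0,0],[0,0,0],[0,0,0],[0,0,0],[0,0,0],[0,0,0],[0,0,0],[0,0,0],[0,0,0],[0,0,0],[0,0,0],[0,0,0],[0,0,0],[0,0,0],[0,0,0],[0,0,0],[0,0,0]]}' 0.6
python3 -c "
from h import *
caps();traym();traym('side');go(529,366.5,-18.5,2.271)"
```

```text
t: 14.27
ee_pos: [445.6, 354.3, 149.2]
orientation: [-1.321, -2.85, 0.001]
ft_force: [0.4, -0.5, 0.9]
width: 53.0
grasp_force: 0.0
bench/pad 62 mean [700.3 150.1  41.4] circ [706.6 153.3] 35.1 rgb [149.  89.  15.]
bench/pad 90 mean [698.7  56.3  38.8] circ [708.6  55.8] 25.7 rgb [131.  58.   6.]
bench/pad 96 mean [529.1 366.   39.2] circ [529.4 366.3] 15.2 rgb [150. 153. 159.]
bench/pad 68 mean [339.9 500.8  36.2] circ [338.6 503.9] 14.8 rgb [164.  99. 125.]
tray 105 mean [548.   39.1 126.7] circ [548.2  39.2] 15.1 rgb [155. 159. 169.]
top tilt 0.027 (1.5 deg) fall yaw 1.308 c [596.8 -14.4  90.6] n 590 rect ((582.7986450195312, -0.9841995239257812), (122.04161834716797, 158.28427124023438), 73.41714477539062)
side tilt 0.070 (4.0 deg) fall yaw 1.016 c [592.9  -6.9  92. ] n 420 rect ((597.9942016601562, 17.639755249023438), (106.99896240234375, 173.39633178710938), 41.39196014404297)
t 14.4 pos [446.4 352.2 149.3] yaw 2.270 twist [-0.   0.  -0.1] then dtool mm [-42.3  72.4 167.8] |188| w 52.5 g 0.0 F [ 0.  -0.2 -0.2] q6 -0.05
```

Movement A sits at pocket 2. Going for B.

```bash
python3 -m creep '{"delta_pos":[[-0.0105,0.018,0],[-0.0105,0.018,0.01],[-0.0105,0.018,0.03],[-0.0105,0.018,0.03],[0,0,0.03],[0,0,0.02],[0,0,0],[0,0,0],[0,0,0]],"twist":[[0,0,0],[0,0,0],[0,0,0],[0,0,0],[0,0,0],[0,0,0],[0,0,0],[0,0,0],[0,0,0]]}' 0.7
python3 -c "
from h import *
go(528.7,366,-18.5,2.271)"
```

```text
t: 15.17
ee_pos: [529.4, 367.4, 30.9]
orientation: [1.326, 2.847, 0.002]
ft_force: [-0.2, 0.9, 0.4]
width: 61.3
grasp_force: 0.0
t 15.2 pos [529.4 367.4  30.9] yaw 2.270 twist [ 0.1  0.  -0.1] then dtool mm [-0.7 -1.5 49.4] |49| w 61.3 g 0.0 F [-0.2  0.9  0.4] q6 -0.11
```

```bash
python3 -m creep '{"delta_pos":[[-0.0007,-0.0015,0.015],[0,0,0.018],[0,0,0.01],[0,0,0.006],[0,0,0],[0,0,0]],"twist":[[0,0,0],[0,0,0],[0,0,0],[0,0,0],[0,0,0],[0,0,0]]}';python3 -m creep '{"delta_pos":[[0,0,0],[0,0,0],[0,0,0],[0,0,0],[0,0,0],[0,0,0],[0,0,0]],"twist":[[0,0,0],[0,0,0],[0,0,0],[0,0,0],[0,0,0],[0,0,0],[0,0,0]]}' 0.2; python3 -m creep '{"delta_pos":[[0,0,-0.01],[0,0,-0.025],[0,0,-0.03],[0,0,-0.03],[0,0,-0.03],[0,0,-0.025],[0,0,0],[0,0,0]],"twist":[[0,0,0],[0,0,0],[0,0,0],[0,0,0],[0,0,0],[0,0,0],[0,0,0],[0,0,0]]}'
python3 -c "
from h import *
go(618.2,-42.8,131,2.271)"
```

```text
t: 15.67
ee_pos: [528.1, 366.6, -18.6]
orientation: [1.324, 2.848, 0.001]
ft_force: [0.2, 0.4, 0.7]
width: 61.6
grasp_force: 0.0
t: 16.25
ee_pos: [527.8, 366.4, -19.1]
orientation: [1.324, 2.849, 0.0]
ft_force: [-0.4, -0.3, 3.7]
width: 29.5
grasp_force: 30.0
t: 16.92
ee_pos: [528.5, 366.8, 132.6]
orientation: [1.324, 2.847, 0.005]
ft_force: [-0.5, -0.7, -1.1]
width: 29.6
grasp_force: 30.0
t 16.9 pos [528.5 366.8 132.6] yaw 2.271 twist [0.2 0.  0. ] then dtool mm [-371.  -195.3    1.6] |419| w 29.6 g 30.0 F [-0.5 -0.7 -1.1] q6 -0.11
```

```bash
python3 -m creep '{"delta_pos":[[-0.02,-0.0105,0],[-0.031,-0.0163,0],[-0.031,-0.0163,0],[-0.031,-0.0163,0],[-0.031,-0.0163,0],[-0.031,-0.0163,0],[-0.031,-0.0163,0],[-0.031,-0.0163,0],[-0.031,-0.0163,0],[-0.031,-0.0163,0],[-0.031,-0.0163,0],[-0.031,-0.0163,0],[-0.02,-0.0105,0],[-0.01,-0.0054,0.01],[0,0,0.012],[0,0,0.012],[0,0,0],[0,0,0],[0,0,0]],"twist":[[0,0,0],[0,0,0],[0,0,0],[0,0,0],[0,0,0],[0,0,0],[0,0,0],[0,0,0],[0,0,0],[0,0,0],[0,0,0],[0,0,0],[0,0,0],[0,0,0],[0,0,0],[0,0,0],[0,0,0],[0,0,0],[0,0,0]]}'
python3 -c "
from h import *
go(618.2,-42.8,71.5,2.271)"
```

```text
t: 18.5
ee_pos: [622.0, -63.8, 96.1]
orientation: [-1.322, -2.849, 0.0]
ft_force: [0.2, 0.2, -1.1]
width: 29.2
grasp_force: 30.0
t 18.5 pos [622.  -63.8  96.1] yaw 2.273 twist [-0.  -0.1  0.1] then dtool mm [18.4 10.6 24.6] |33| w 29.2 g 30.0 F [ 0.2  0.2 -1.1] q6 -0.82
```

I overshot by 20 mm with no contact (forces about 1 N). Rising, correcting, then lowering.

```bash
python3 -m creep '{"delta_pos":[[0,0,-0.02],[0.009,0.005,0],[0.0094,0.0056,0.01],[0,0,0.01],[0,0,0],[0,0,0],[0,0,0]],"twist":[[0,0,0],[0,0,0],[0,0,0],[0,0,0],[0,0,0],[0,0,0],[0,0,0]]}'
python3 -c "
from h import *
traym('side')
go(618.2,-42.8,71.5,2.271)"
```

```text
t: 19.08
ee_pos: [618.1, -44.3, 95.7]
orientation: [-1.324, -2.848, 0.001]
ft_force: [-0.3, -0.2, -0.5]
width: 29.4
grasp_force: 30.0
side tilt 0.052 (3.0 deg) fall yaw 1.449 c [589.4   1.2  92. ] n 301 rect ((597.602783203125, 19.244598388671875), (108.46637725830078, 173.49420166015625), 42.29771423339844)
t 19.1 pos [618.4 -44.5  96.1] yaw 2.271 twist [-0. -0.  0.] then dtool mm [ 1.4  0.9 24.6] |25| w 29.4 g 30.0 F [ 0.2  0.7 -1.4] q6 -0.79
```

```bash
python3 -m creep '{"delta_pos":[[0.0014,0.0009,0.008],[0,0,0.008],[0,0,0.005],[0,0,0.003],[0,0,0.002],[0,0,0],[0,0,0]],"twist":[[0,0,0],[0,0,0],[0,0,0],[0,0,0],[0,0,0],[0,0,0],[0,0,0]]}'; python3 -m creep '{"delta_pos":[[0,0,0.001],[0,0,0],[0,0,0]],"twist":[[0,0,0],[0,0,0],[0,0,0]]}'
```

```text
t: 19.72
ee_pos: [618.4, -42.8, 70.5]
orientation: [-1.325, -2.849, 0.0]
ft_force: [0.3, 0.8, -0.7]
width: 29.6
grasp_force: 30.0
t: 19.97
ee_pos: [618.5, -42.7, 69.8]
orientation: [1.324, 2.848, 0.0]
ft_force: [0.3, 0.4, -0.9]
width: 29.3
grasp_force: 30.0
```

```bash
python3 -m creep '{"delta_pos":[[0,0,0.001],[0,0,0],[0,0,0]],"twist":[[0,0,0],[0,0,0],[0,0,0]]}'; python3 -m creep '{"delta_pos":[[0,0,0.0007],[0,0,0],[0,0,0]],"twist":[[0,0,0],[0,0,0],[0,0,0]]}'
```

```text
t: 20.22
ee_pos: [618.3, -42.7, 68.6]
orientation: [-1.324, -2.849, 0.0]
ft_force: [0.5, 0.6, -1.0]
width: 29.4
grasp_force: 30.0
t: 20.47
ee_pos: [618.5, -42.7, 68.3]
orientation: [1.324, 2.848, 0.0]
ft_force: [-1.4, 0.6, 4.1]
width: 29.7
grasp_force: 30.0
```

```bash
python3 -m creep '{"delta_pos":[[0,0,-0.0005],[0,0,0],[0,0,0],[0,0,0],[0,0,-0.015],[0,0,-0.025],[0,0,-0.03],[0,0,-0.02],[0,0,0],[0,0,0],[0,0,0],[0,0,0],[0,0,0],[0,0,0],[0,0,0],[0,0,0],[0,0,0],[0,0,0],[0,0,0]],"twist":[[0,0,0],[0,0,0],[0,0,0],[0,0,0],[0,0,0],[0,0,0],[0,0,6.6],[0,0,7],[0,0,7],[0,0,7],[0,0,7],[0,0,7],[0,0,7],[0,0,7],[0,0,7],[0,0,7],[0,0,7],[0,0,7],[0,0,5]]}' 0.55
python3 -m creep '{"delta_pos":[[-0.02,-0.02,0],[-0.02,-0.03,0],[0,-0.03,0],[0,-0.03,0],[0,-0.03,0],[0,-0.03,0],[0,-0.03,0],[0,0,0]],"twist":[[0,0,0],[0,0,0],[0,0,0],[0,0,0],[0,0,0],[0,0,0],[0,0,0],[0,0,0]]}'
python3 -c "
from h import *
im,d,P=caps();go(636,45.5,41,.724);cv2.imwrite('pics/a5.png',cv2.resize(im[135:250,270:380],None,fx=5,fy=5)[...,::-1])
hs=cv2.cvtColor(im,cv2.COLOR_RGB2HSV);X,Y,Z=np.moveaxis(P,-1,0)
red=((hs[...,0]<8)|(hs[...,0]>172))&(hs[...,1]>150)&(X>610)&(X<660)&(Y>15)&(Y<75)&(Z>80);e=P[red];print(len(e),cv2.minAreaRect(e[:,:2].astype(np.float32)),e.mean(0),e.max(0))"
```

```text
t: 22.05
ee_pos: [618.3, -42.7, 158.2]
orientation: [-2.941, -1.105, 0.0]
ft_force: [0.5, 0.5, 0.5]
width: 48.5
grasp_force: 0.0
t: 22.72
ee_pos: [452.0, 82.7, 158.0]
orientation: [-2.935, -1.116, 0.004]
ft_force: [-0.2, -0.4, -0.7]
width: 48.2
grasp_force: 0.0
bench/pad 84 mean [698.2  56.2  38.4] circ [709.5  54.8] 26.5 rgb [130.  58.   8.]
bench/pad 68 mean [699.8 157.6  41.5] circ [703.1 153.5] 34.7 rgb [149.  88.  11.]
bench/pad 46 mean [623.7 365.3  32.8] circ [624.9 365.8] 12.4 rgb [31. 38. 35.]
bench/pad 94 mean [338.3 504.3  36.8] circ [336.9 504.8] 15.8 rgb [173. 108. 134.]
bench/pad 96 mean [328.6 341.1  36.7] circ [328.3 341.5] 15.2 rgb [174. 112. 139.]
tray 107 mean [620.5 -41.2 126.6] circ [620.9 -41.3] 15.2 rgb [155. 157. 164.]
tray 62 mean [552.2  42.2 126.5] circ [548.1  39.3] 14.8 rgb [148. 152. 163.]
t 22.8 pos [454.2  81.8 158.4] yaw 0.728 twist [-0.   0.   0.2] then dtool mm [112.2 147.6 117.4] |219| w 48.2 g 0.0 F [ 0.1  0.1 -0.5] q6 1.00
48 ((636.1857299804688, 45.36705780029297), (12.07773494720459, 27.245641708374023), 42.506690979003906) [635.29060432  46.17672754 101.24060392] [646.16085069  57.84143268 106.35924358]
```

View pics/a5.png

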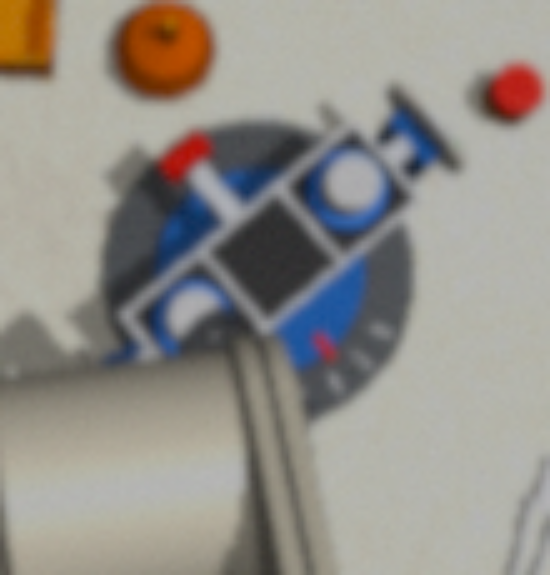

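Both movements are seated: crop (348,185) and (190,310, partly hidden). Handle is at (187,158). Regripping it to tilt and swivel.

```bash
python3 -m creep '{"delta_pos":[[0.022,0.0295,0],[0.022,0.0295,0],[0.022,0.0295,0],[0.022,0.0295,0],[0.023,0.0293,0],[0,0,0.02],[0,0,0.03],[0,0,0],[0,0,0],[0,0,0]],"twist":[[0,0,0],[0,0,0],[0,0,0],[0,0,0],[0,0,0],[0,0,0],[0,0,0],[0,0,0],[0,0,0],[0,0,0]]}' 0.6
python3 -c "
from h import *
go(635,45,41,.727)"
```

```text
t: 23.6
ee_pos: [637.2, 43.4, 109.2]
orientation: [2.938, 1.113, 0.001]
ft_force: [-0.3, -0.6, 0.4]
width: 52.6
grasp_force: 0.0
t 23.6 pos [637.2  43.4 109.2] yaw 0.724 twist [ 0.  -0.  -0.1] then dtool mm [-0.5 -2.6 68.2] |68| w 52.6 g 0.0 F [-0.3 -0.6  0.4] q6 0.90
```

```bash
python3 -m creep '{"delta_pos":[[-0.0005,-0.0026,0.015],[0,0,0.025],[0,0,0.018],[0,0,0.01],[0,0,0],[0,0,0]],"twist":[[0,0,0],[0,0,0],[0,0,0],[0,0,0],[0,0,0],[0,0,0]]}'; python3 -m creep '{"delta_pos":[[0,0,0],[0,0,0],[0,0,0],[0,0,0],[0,0,0],[0,0,0]],"twist":[[0,0,0],[0,0,0],[0,0,0],[0,0,0],[0,0,0],[0,0,0]]}' 0.2
```

```text
t: 24.1
ee_pos: [635.2, 45.5, 41.5]
orientation: [2.937, 1.114, 0.002]
ft_force: [0.1, -0.4, 0.9]
width: 52.6
grasp_force: 0.0
t: 24.6
ee_pos: [635.0, 45.5, 41.2]
orientation: [2.937, 1.114, 0.002]
ft_force: [-0.8, -0.0, 6.5]
width: 27.5
grasp_force: 30.0
```

```bash
python3 -m creep '{"delta_pos":[[-0.0002,0,-0.0032],[-0.0003,0,-0.0031],[-0.0005,0,-0.0031],[-0.0006,0,-0.0031],[-0.0008,0,-0.003],[-0.0008,0,-0.003],[-0.0011,0,-0.003],[-0.0011,0,-0.0029],[-0.0013,0,-0.0029],[-0.0013,0,-0.0028],[-0.0015,0,-0.0028],[-0.0016,0,-0.0027],[-0.0018,0,-0.0026],[-0.0018,0,-0.0026],[-0.002,0,-0.0024],[-0.0021,0,-0.0024],[0,0,0],[0,0,0]],"twist":[[0,0,0],[0,0,0],[0,0,0],[0,0,0],[0,0,0],[0,0,0],[0,0,0],[0,0,0],[0,0,0],[0,0,0],[0,0,0],[0,0,0],[0,0,0],[0,0,0],[0,0,0],[0,0,0],[0,0,0],[0,0,0]]}'
python3 -c "
from h import *
traym('side');go(635,45,41+45.6,.727)
im,d=snap('side');cv2.imwrite('pics/a6.png',cv2.resize(im[150:260,210:330],None,fx=5,fy=5)[...,::-1])"
```

```text
t: 26.1
ee_pos: [620.2, 32.8, 86.6]
orientation: [2.938, 1.114, -0.0]
ft_force: [-1.4, -4.1, -2.3]
width: 27.6
grasp_force: 30.0
side tilt 0.672 (38.5 deg) fall yaw 0.854 c [563.2  20.8  97.3] n 118 rect ((561.03857421875, 20.429828643798828), (52.07732391357422, 109.30744934082031), 46.58441925048828)
t 26.1 pos [620.3  32.9  86.5] yaw 0.725 twist [-0.   0.  -0.1] then dtool mm [19.1  0.7 -0.1] |19| w 28.1 g 30.0 F [-0.5 -2.4 -2.5] q6 0.88
```

View pics/a6.png

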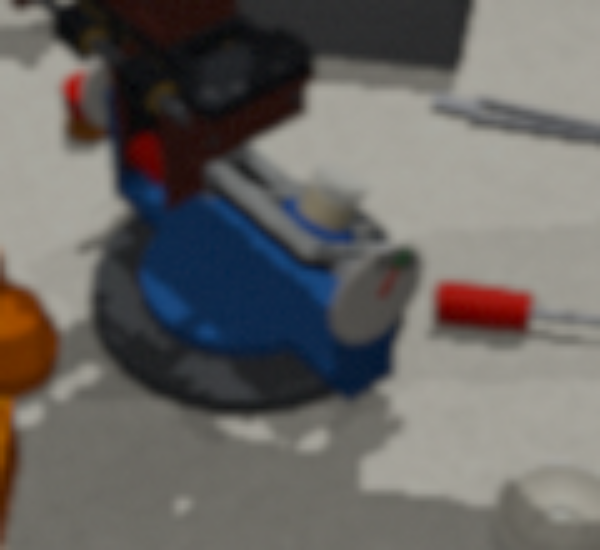

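Movement rests in the tilted pocket (crop (325,210)) and the scale pointer is at the green mark (400,260). Swivelling clockwise about 35.5°.

```bash
python3 -m creep '{"delta_pos":[[-0.00007,0.00275,0],[-0.00007,0.00275,0],[-0.00007,0.00275,0],[-0.00007,0.00275,0],[-0.00007,0.00275,0],[-0.00007,0.00275,0],[-0.00007,0.00275,0],[-0.00007,0.00275,0],[-0.00007,0.00275,0],[-0.00007,0.00275,0],[-0.00007,0.00275,0],[-0.00007,0.00275,0],[0,0,0],[0,0,0]],"twist":[[0,0,2.96],[0,0,2.96],[0,0,2.96],[0,0,2.96],[0,0,2.96],[0,0,2.96],[0,0,2.96],[0,0,2.96],[0,0,2.96],[0,0,2.96],[0,0,2.96],[0,0,2.96],[0,0,0],[0,0,0]]}'
python3 -c "
from h import *
go(633,3.5,86.5,.104)
im,d=snap('top');cv2.imwrite('pics/a7.png',cv2.resize(im[135:250,270:380],None,fx=5,fy=5)[...,::-1])"
```

```text
t: 27.37
ee_pos: [633.5, 3.3, 86.4]
orientation: [-3.137, -0.166, 0.0]
ft_force: [-2.0, -2.6, 0.6]
width: 27.9
grasp_force: 30.0
t 27.4 pos [633.5   3.3  86.4] yaw 0.106 twist [-0.   0.   0.1] then dtool mm [-0.5 -0.2 -0.1] |1| w 27.9 g 30.0 F [-2.  -2.6  0.6] q6 1.45
```

View pics/a7.png

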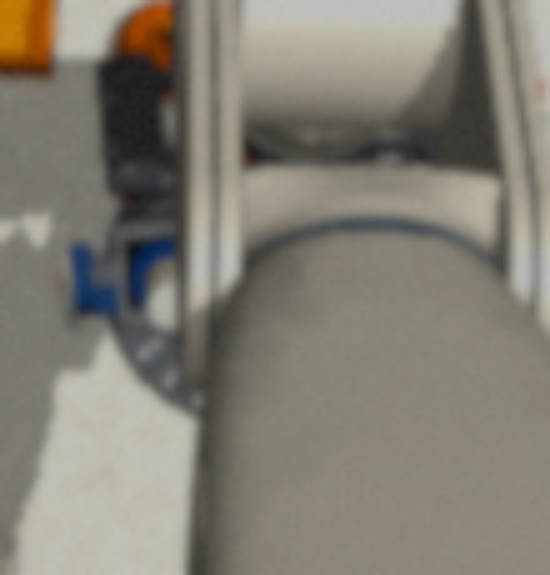

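View blocked by the arm. Releasing, lifting and going over the selector, then checking the marks from above.

```bash
python3 -m creep '{"delta_pos":[[0,0,0],[0,0,0],[0,0,0],[0,0,0],[0,0,-0.02],[0,0,-0.03],[0,0,-0.03],[0,0,-0.03],[-0.0205,0.034,0],[-0.0205,0.034,0],[-0.0205,0.034,0],[-0.0205,0.034,0],[-0.0205,0.034,0],[-0.0205,0.034,0],[-0.0205,0.034,0],[-0.0205,0.034,0],[0,0,0]],"twist":[[0,0,0],[0,0,0],[0,0,0],[0,0,0],[0,0,0],[0,0,0],[0,0,0],[0,0,0],[0,0,0],[0,0,0],[0,0,0],[0,0,0],[0,0,0],[0,0,0],[0,0,0],[0,0,0],[0,0,0]]}' 0.55
python3 -m creep '{"delta_pos":[[0,0,0],[0,0,0],[0,0,0],[0,0,0],[0,0,0],[0,0,0],[0,0,0],[0,0,0],[0,0,0],[0,0,0],[0,0,0],[0,0,0],[0,0,0],[0,0,0],[0,0,0],[0,0,0],[0,0,0],[0,0,0],[0,0,0],[0,0,0]],"twist":[[0,0,-7],[0,0,-7],[0,0,-7],[0,0,-7],[0,0,-7],[0,0,-7],[0,0,-7],[0,0,-7],[0,0,-7],[0,0,-7],[0,0,-7],[0,0,-7],[0,0,-7],[0,0,-7],[0,0,-7],[0,0,-7],[0,0,-7],[0,0,-7],[0,0,-7],[0,0,-6.5]]}'
cat >> h.py <<'E'
def marks():
    im,d=snap('top');hs=cv2.cvtColor(im,cv2.COLOR_RGB2HSV);P=cloud('top',d);X,Y,Z=np.moveaxis(P,-1,0)
    a=(X<550)&(X>480)&(abs(Y+2)<75)&(Z<45)
    g=a&(hs[...,0]>48)&(hs[...,0]<85)&(hs[...,1]>90)&(Z<25);r=a&((hs[...,0]<9)|(hs[...,0]>170))&(hs[...,1]>90)
    for n,k,z in(('green',g,14.5),('ptr',r,22)):
        v,u=np.where(k);
        if len(v)==0: print(n,'none');continue
        w=hs[...,1][k].astype(float);q=ray('top',[[np.average(u,weights=w),np.average(v,weights=w)]],z)[0]
        print(n,len(v),'px',u.mean().round(1),v.mean().round(1),'z',Z[k].mean().round(1),q.round(1),[np.arctan2(-(q[1]-h[1]),-(q[0]-h[0])).round(3) for h in((581.5,-2.4),(579.5,-1.5))])
    return im,d
E
python3 -c "
from h import *
im,d=marks();traym();traym('side');go(499,-284.5,150,2.54)
b=cv2.resize(im[135:250,270:380],(385,402),interpolation=cv2.INTER_CUBIC);c=cv2.resize(snap('side')[0][150:250,225:320],(385,402),interpolation=cv2.INTER_CUBIC);cv2.imwrite('pics/a8.png',np.hstack([b,c])[...,::-1])"
```

```text
t: 28.83
ee_pos: [496.5, -289.6, 196.3]
orientation: [3.136, 0.158, -0.0]
ft_force: [0.1, -0.2, -0.0]
width: 48.4
grasp_force: 0.0
t: 30.5
ee_pos: [499.4, -283.7, 196.1]
orientation: [0.921, 3.003, 0.0]
ft_force: [0.3, 0.7, -0.2]
width: 48.3
grasp_force: 0.0
green 20 px 323.6 216.0 z 14.4 [506.1 -10.1  14.5] [np.float64(0.102), np.float64(0.117)]
ptr 7 px 323.4 209.7 z 23.9 [523.9  -8.3  22. ] [np.float64(0.102), np.float64(0.122)]
top tilt 0.685 (39.3 deg) fall yaw 0.124 c [587.4   1.7  94.1] n 350 rect ((603.9456787109375, 2.5704116821289062), (84.19071960449219, 183.96542358398438), 6.643328666687012)
side tilt 0.709 (40.6 deg) fall yaw 0.221 c [589.1   6.6 101.4] n 220 rect ((591.447265625, 2.1584930419921875), (67.42243194580078, 168.69667053222656), 8.995491981506348)
t 30.6 pos [ 499.3 -283.9  196.1] yaw 2.537 twist [ 0.   0.  -0.2] then dtool mm [-0.1 -0.6 46.1] |46| w 48.2 g 0.0 F [-0.   0.3 -0.6] q6 -1.50
```

View pics/a8.png

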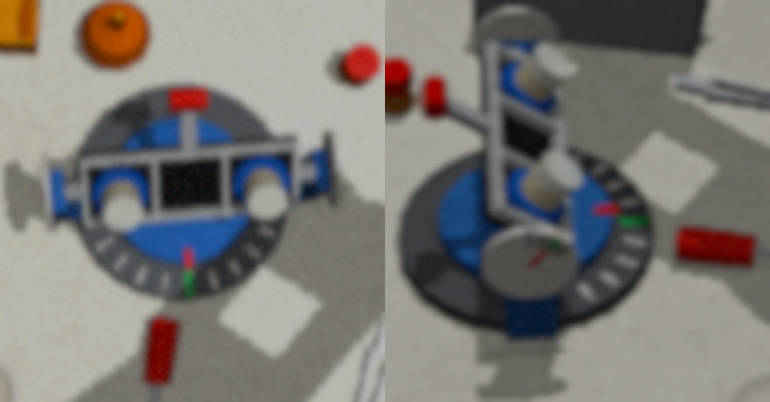

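The pointer is exactly at the green mark (crop (188,270)), the tilt reads about 40°, and both movements are seated. Now the selector.

```bash
python3 -m creep '{"delta_pos":[[0,0,0.03],[0,0,0.03],[0,0,0.03],[0,0,0.02],[0,0,0.01],[0,0,0],[0,0,0]],"twist":[[0,0,0],[0,0,0],[0,0,0],[0,0,0],[0,0,0],[0,0,0],[0,0,0]]}' 0.6;  python3 -m creep '{"delta_pos":[[0,0,0.006],[0,0,0.005],[0,0,0.003],[0,0,0],[0,0,0]],"twist":[[0,0,0],[0,0,0],[0,0,0],[0,0,0],[0,0,0]]}'
```

```text
t: 31.28
ee_pos: [499.2, -284.5, 76.3]
orientation: [-0.933, -3.0, -0.0]
ft_force: [1.2, -0.1, -0.1]
width: 52.7
grasp_force: 0.0
t: 31.7
ee_pos: [498.9, -284.5, 62.2]
orientation: [0.932, 3.0, -0.0]
ft_force: [0.2, 1.2, -1.3]
width: 52.9
grasp_force: 0.0
```

```bash
python3 -c "
from h import *
T=np.load('top0.npz');P=cloud('top',T['d']);X,Y,Z=np.moveaxis(P,-1,0)
k=(np.hypot(X-499.5,Y+284.5)<28)
print(np.histogram(Z[k],bins=range(70,130,4)))
for lo in(100,106,112):
    e=P[k&(Z>lo)&(Z<126)];c=e[:,:2].mean(0);w=np.linalg.svd(e[:,:2]-c)[2][0];print(lo,len(e),c.round(1),np.arctan2(w[1],w[0]).round(3))
"
```

```text
(array([ 0,  7, 51, 44, 87, 25,  7, 10,  8,  9, 12, 40, 44,  5]), array([ 70,  74,  78,  82,  86,  90,  94,  98, 102, 106, 110, 114, 118,
       122, 126]))
100 124 [ 500.4 -283.3] 2.562
106 110 [ 500.5 -283.9] 2.556
112 94 [ 500.7 -285. ] 2.57
```

```bash
python3 -m creep '{"delta_pos":[[0,0,0.002],[0,0,0],[0,0,0],[0,0,0],[0,0,0],[0,0,0],[0,0,0],[0,0,0]],"twist":[[0,0,0],[0,0,0],[0,0,0],[0,0,0],[0,0,0],[0,0,0],[0,0,0],[0,0,0]]}' 0.05;  python3 -m creep '{"delta_pos":[[0,0,0],[0,0,0],[0,0,0],[0,0,0],[0,0,0],[0,0,0],[0,0,0],[0,0,0],[0,0,0],[0,0,0],[0,0,0],[0,0,0],[0,0,0],[0,0,0],[0,0,0]],"twist":[[0,0,5.86],[0,0,5.86],[0,0,5.86],[0,0,5.86],[0,0,5.86],[0,0,5.86],[0,0,5.86],[0,0,5.86],[0,0,5.86],[0,0,5.86],[0,0,5.86],[0,0,5.86],[0,0,5.86],[0,0,0],[0,0,0]]}'; python3 -c "
from h import *
go(499,-284.5,60,1.21);print(get_obs()['moment'])"
```

```text
t: 32.37
ee_pos: [497.6, -286.2, 60.1]
orientation: [-0.93, -3.0, 0.005]
ft_force: [-6.8, -9.7, 0.3]
width: 13.7
grasp_force: 30.0
t: 33.62
ee_pos: [497.3, -286.4, 60.1]
orientation: [2.583, 1.787, -0.005]
ft_force: [-8.6, -10.4, 1.2]
width: 13.8
grasp_force: 30.0
t 33.6 pos [ 497.3 -286.4   60.1] yaw 1.210 twist [-0.1  0.2  0. ] then dtool mm [2.3 0.9 0.1] |3| w 13.8 g 30.0 F [ -8.6 -10.4   1.2] q6 -0.18
[-1.76496025  1.32488171 -0.04235866]
```

```bash
python3 -m creep '{"delta_pos":[[0,0,0],[0,0,0],[0,0,0],[0,0,0],[0,0,-0.03],[0,0,-0.03],[0,0,-0.03],[0.02,-0.03,-0.02],[0.02,-0.03,0],[0.02,-0.03,0],[0.02,-0.03,0],[0.02,-0.03,0],[0.02,-0.03,0],[0,0,0]],"twist":[[0,0,0],[0,0,0],[0,0,0],[0,0,0],[0,0,0],[0,0,0],[0,0,0],[0,0,0],[0,0,0],[0,0,0],[0,0,0],[0,0,0],[0,0,0],[0,0,0]]}' 0.55
cat >> h.py <<'E'
def knob():
    im,d=snap('top');P=cloud('top',d);X,Y,Z=np.moveaxis(P,-1,0);k=(np.hypot(X-499.5,Y+284.5)<28)
    e=P[k&(Z>106)&(Z<126)];c=e[:,:2].mean(0);w=np.linalg.svd(e[:,:2]-c)[2][0];print(len(e),c.round(1),'bar yaw',(np.arctan2(w[1],w[0])%np.pi).round(3))
    hs=cv2.cvtColor(im,cv2.COLOR_RGB2HSV);q=k&(im.min(2)>75)&(Z>80);print('line px',q.sum(),P[q].mean(0).round(1) if q.sum() else '')
    g=(hs[...,0]>48)&(hs[...,0]<85)&(hs[...,1]>90)&(np.hypot(X-498,Y+285)<50)&(Y>-265)&(X<535);r=((hs[...,0]<9)|(hs[...,0]>170))&(hs[...,1]>90)&(np.hypot(X-498,Y+285)<50)
    for n,m in(('g',g),('r',r)):
        if m.sum(): p=P[m].mean(0);print(n,m.sum(),p.round(1),np.arctan2(p[1]+285.7,p[0]-498.2).round(3))
    return im,d
E
python3 -c "
from h import *
im,d=knob();knob();go(497,-286.5,60,1.21)
print(np.median(d));cv2.imwrite('pics/a9.png',cv2.resize(im[170:245,392:477],None,fx=7,fy=7,interpolation=cv2.INTER_CUBIC)[...,::-1])"
```

```text
t: 34.78
ee_pos: [367.8, -104.6, 169.2]
orientation: [-2.579, -1.787, 0.004]
ft_force: [-1.4, -0.1, -0.6]
width: 48.5
grasp_force: 0.0
106 [ 500.1 -283.8] bar yaw 1.207
line px 74 [ 500.2 -282.1   91.2]
g 4 [ 513.9 -249.5   75.4] 1.162
r 14 [ 461.6 -278.9   77. ] 2.958
105 [ 500.2 -283.8] bar yaw 1.209
line px 77 [ 498.4 -282.    91.2]
g 4 [ 513.9 -249.4   75.8] 1.164
r 13 [ 458.4 -280.2   74.3] 3.003
t 34.9 pos [ 372.8 -107.8  170.4] yaw 1.212 twist [ 0.1 -0.   0.1] then dtool mm [-123.3  179.3  110.4] |244| w 48.0 g 0.0 F [ 0.5 -0.1  0.1] q6 0.05
1218.6887
```

Bar at 1.208 rad against an expected 1.209 for green. Returning to the knob while it runs.

```bash
python3 -m creep '{"delta_pos":[[-0.0205,0.0299,0],[-0.0205,0.0299,0],[-0.0205,0.0299,0],[-0.0205,0.0299,0],[-0.0205,0.0299,0],[-0.0208,0.0298,0],[0,0,0.035],[0,0,0.03],[0,0,0.015],[0,0,0],[0,0,0],[0,0,0]],"twist":[[0,0,0],[0,0,0],[0,0,0],[0,0,0],[0,0,0],[0,0,0],[0,0,0],[0,0,0],[0,0,0],[0,0,0],[0,0,0],[0,0,0]]}'
python3 -c "
from h import *
go(497,-286.5,60.5,1.21)"
```

```text
t: 35.88
ee_pos: [498.2, -288.4, 90.9]
orientation: [2.583, 1.785, 0.001]
ft_force: [0.2, -0.4, 0.7]
width: 48.3
grasp_force: 0.0
t 35.9 pos [ 498.2 -288.4   90.9] yaw 1.210 twist [ 0.1  0.  -0. ] then dtool mm [ 1.3 -1.8 30.4] |30| w 48.3 g 0.0 F [ 0.2 -0.4  0.7] q6 -0.18
```

```bash
python3 -m creep '{"delta_pos":[[0.0013,-0.0018,0.01],[0,0,0.01],[0,0,0.007],[0,0,0.0034],[0,0,0],[0,0,0]],"twist":[[0,0,0],[0,0,0],[0,0,0],[0,0,0],[0,0,0],[0,0,0]]}'; python3 -m creep '{"delta_pos":[[0,0,0],[0,0,0],[0,0,0],[0,0,0],[0,0,0],[0,0,0],[0,0,0],[0,0,0],[0,0,0],[0,0,0],[0,0,0],[0,0,0],[0,0,0],[0,0,0],[0,0,0],[0,0,0]],"twist":[[0,0,0],[0,0,0],[0,0,0],[0,0,0],[0,0,0],[0,0,0],[0,0,0],[0,0,0],[0,0,0],[0,0,0],[0,0,0],[0,0,0],[0,0,0],[0,0,0],[0,0,0],[0,0,0]]}' 0.05
```

```text
t: 36.38
ee_pos: [495.8, -285.3, 59.4]
orientation: [-2.584, -1.787, 0.0]
ft_force: [0.5, 0.0, -0.9]
width: 48.7
grasp_force: 0.0
t: 37.72
ee_pos: [497.4, -286.1, 60.0]
orientation: [2.582, 1.785, 0.002]
ft_force: [4.3, -1.0, -2.7]
width: 13.4
grasp_force: 30.0
```

```bash
python3 -m creep '{"delta_pos":[[0,0,0],[0,0,0],[0,0,0],[0,0,0],[0,0,0],[0,0,0],[0,0,0],[0,0,0],[0,0,0],[0,0,0],[0,0,0],[0,0,0],[0,0,0],[0,0,0],[0,0,0],[0,0,0],[0,0,0],[0,0,0],[0,0,0],[0,0,0]],"twist":[[0,0,-5.75],[0,0,-5.75],[0,0,-5.75],[0,0,-5.75],[0,0,-5.75],[0,0,-5.75],[0,0,-5.75],[0,0,-5.75],[0,0,-5.75],[0,0,-5.75],[0,0,-5.75],[0,0,-5.75],[0,0,-5.75],[0,0,-5.75],[0,0,-5.75],[0,0,-5.75],[0,0,-5.75],[0,0,-5.75],[0,0,0],[0,0,0]]}'; python3 -c "
from h import *
go(497,-286.5,60.5,3.01);print(get_obs()['moment'])"
```

```text
t: 39.38
ee_pos: [497.2, -286.2, 60.0]
orientation: [0.202, 3.132, -0.002]
ft_force: [4.4, -3.1, -2.0]
width: 13.8
grasp_force: 30.0
t 39.4 pos [ 497.2 -286.2   60. ] yaw 3.013 twist [-0.1  0.2  0.2] then dtool mm [ 0.1 -0.3 -0.5] |1| w 13.8 g 30.0 F [ 4.4 -3.1 -2. ] q6 -1.99
[-0.39065854 -0.99919034 -0.34510014]
```

Selector is at its stop (0.35 N m). Releasing and going back to the handle.

```bash
python3 -m creep '{"delta_pos":[[0,0,0],[0,0,0],[0,0,0],[0,0,0],[0,0,-0.03],[0,0,-0.035],[0,0,-0.035],[0,0,-0.035],[0,0,0],[-0.0207,0.0342,0],[-0.0207,0.0342,0],[-0.0207,0.0342,0],[-0.0207,0.0342,0],[-0.0207,0.0342,0],[-0.0207,0.0342,0],[-0.0207,0.0342,0],[-0.0207,0.0342,0],[0,0,0],[0,0,0],[0,0,0]],"twist":[[0,0,0],[0,0,0],[0,0,0],[0,0,0],[0,0,0],[0,0,0],[0,0,0],[0,0,-6.7],[0,0,-6.8],[0,0,0],[0,0,0],[0,0,0],[0,0,0],[0,0,0],[0,0,0],[0,0,0],[0,0,0],[0,0,0],[0,0,0],[0,0,0]]}' 0.6
python3 -c "
from h import *
knob();go(633.5,3.3,86.4,3.247);marks()"
```

```text
t: 41.05
ee_pos: [629.6, 4.6, 194.2]
orientation: [0.174, -3.135, 0.0]
ft_force: [0.5, 0.4, -0.5]
width: 52.6
grasp_force: 0.0
112 [ 500.2 -283.7] bar yaw 3.003
line px 79 [ 497.  -281.5   93.7]
g 3 [ 513.6 -248.5   75.9] 1.178
r 16 [ 466.7 -279.9   79.3] 2.961
t 41.1 pos [629.5   3.9 194.3] yaw -3.032 twist [-0.  -0.1  0.3] then dtool mm [ -3.9  -1.1 107.9] |108| w 52.5 g 0.0 F [ 0.3 -0.5  0.7] q6 -1.69
green none
ptr none
```

```bash
python3 -m creep '{"delta_pos":[[-0.0039,-0.001,0.03],[0,0,0.03],[0,0,0.028],[0,0,0.015],[0,0,0.005],[0,0,0],[0,0,0]],"twist":[[0,0,0],[0,0,0],[0,0,0],[0,0,0],[0,0,0],[0,0,0],[0,0,0]]}'; python3 -m creep '{"delta_pos":[[0,0,0],[0,0,0],[0,0,0],[0,0,0],[0,0,0],[0,0,0]],"twist":[[0,0,0],[0,0,0],[0,0,0],[0,0,0],[0,0,0],[0,0,0]]}' 0.2
```

```text
t: 41.73
ee_pos: [634.7, 3.3, 87.4]
orientation: [-0.171, 3.136, -0.0]
ft_force: [0.2, 0.0, 0.5]
width: 52.6
grasp_force: 0.0
t: 42.23
ee_pos: [635.0, 4.0, 87.5]
orientation: [-0.174, 3.135, -0.001]
ft_force: [-0.4, -1.3, 4.3]
width: 27.9
grasp_force: 30.0
```

```bash
python3 -m creep '{"delta_pos":[[-0.0021,0,0.0024],[-0.002,0,0.0024],[-0.0018,0,0.0026],[-0.0018,0,0.0026],[-0.0016,0,0.0027],[-0.0015,0,0.0028],[-0.0013,0,0.0028],[-0.0013,0,0.0029],[-0.0011,0,0.0029],[-0.0011,0,0.003],[-0.0008,0,0.003],[-0.0008,0,0.003],[-0.0006,0,0.0031],[-0.0005,0,0.0031],[-0.0003,0,0.0031],[-0.0002,0,0.0032],[0,0,0.002],[0,0,0.001],[0,0,0]],"twist":[[0,0,0],[0,0,0],[0,0,0],[0,0,0],[0,0,0],[0,0,0],[0,0,0],[0,0,0],[0,0,0],[0,0,0],[0,0,0],[0,0,0],[0,0,0],[0,0,0],[0,0,0],[0,0,0],[0,0,0],[0,0,0],[0,0,0]]}'
```

```text
t: 43.82
ee_pos: [654.8, 6.3, 42.1]
orientation: [-0.174, 3.133, -0.0]
ft_force: [-7.6, -0.8, 28.2]
width: 28.0
grasp_force: 30.0
```

Level at the stop. Releasing, retreating and turning for the cap grasps.

```bash
python3 -m creep '{"delta_pos":[[0,0,-0.002],[0,0,0],[0,0,0],[0,0,0],[0,0,-0.02],[0,0,-0.03],[0,0,-0.035],[0,0,-0.03],[0.022,0.03,0],[0.022,0.03,0],[0.022,0.03,0],[0.022,0.03,0],[0.022,0.03,0],[0.022,0.03,0],[0.022,0.03,0],[0,0,0],[0,0,0],[0,0,0],[0,0,0],[0,0,0]],"twist":[[0,0,0],[0,0,0],[0,0,0],[0,0,0],[0,0,0],[0,0,0],[0,0,0],[0,0,0],[0,0,0],[0,0,0],[0,0,0],[0,0,0],[0,0,0],[0,0,0],[0,0,0],[0,0,7],[0,0,7],[0,0,7],[0,0,7],[0,0,7]]}' 0.55
python3 -m creep '{"delta_pos":[[0,0,0],[0,0,0],[0,0,0],[0,0,0],[0,0,0],[0,0,0],[0,0,0],[0,0,0],[0,0,0]],"twist":[[0,0,7],[0,0,7],[0,0,7],[0,0,7],[0,0,7],[0,0,7],[0,0,7],[0,0,6],[0,0,0]]}' 0.7
python3 -c "
from h import *
caps();traym();marks();go(535,52,100,1.675)"
```

```text
t: 45.48
ee_pos: [476.3, 198.2, 154.4]
orientation: [-0.786, -3.041, 0.001]
ft_force: [0.1, -0.6, -0.1]
width: 48.2
grasp_force: 0.0
t: 46.23
ee_pos: [476.4, 197.9, 154.4]
orientation: [-2.099, -2.336, 0.001]
ft_force: [0.0, 0.7, -0.0]
width: 61.5
grasp_force: 0.0
bench/pad 68 mean [701.8 154.3  41.6] circ [707.6 153.7] 35.7 rgb [149.  88.  14.]
bench/pad 86 mean [698.4  56.1  39. ] circ [709.7  54.6] 26.7 rgb [130.  58.   8.]
bench/pad 98 mean [338.4 504.   36.7] circ [338.  504.8] 15.3 rgb [168. 105. 130.]
tray 109 mean [586.5 -56.1 126.6] circ [586.6 -56.6] 14.9 rgb [152. 155. 163.]
tray 106 mean [574.   51.9 126.7] circ [574.2  51.9] 15.2 rgb [153. 157. 166.]
top tilt 0.071 (4.1 deg) fall yaw 0.104 c [5.907e+02 5.000e-01 9.060e+01] n 401 rect ((608.46826171875, 0.28546142578125), (108.00857543945312, 184.06503295898438), 6.564484596252441)
green 22 px 323.6 215.9 z 14.7 [506.3  -9.9  14.5] [np.float64(0.1), np.float64(0.114)]
ptr 7 px 323.7 210.0 z 21.1 [523.1  -9.1  22. ] [np.float64(0.114), np.float64(0.134)]
t 46.4 pos [476.6 198.  154.7] yaw 1.684 twist [-0.   0.   0.5] then dtool mm [-151.3   42.9   54.7] |166| w 61.4 g 0.0 F [-0.1 -0.5 -0.1] q6 0.26
```

```bash
cat >> h.py <<'E'
def lev():
    for n in('top','side'):
        im,d=snap(n);hs=cv2.cvtColor(im,cv2.COLOR_RGB2HSV);P=cloud(n,d);X,Y,Z=np.moveaxis(P,-1,0)
        a=.104;lx=(X-581.5)*np.cos(a)+(Y+2.4)*np.sin(a);ly=-(X-581.5)*np.sin(a)+(Y+2.4)*np.cos(a)
        r=((hs[...,0]<9)|(hs[...,0]>170))&(hs[...,1]>140)&(lx>55)&(lx<95)&(abs(ly)<25)&(Z>70)&(Z<160);print(n,'handle z',r.sum(),np.percentile(Z[r],[20,50,90]).round(1))
        for nm,k in(('rearwall',(abs(lx-27)<2.5)),('frontwall',abs(lx+27)<2.5)):
            k=k&(abs(ly)<75)&(abs(Z-97)<14)&(hs[...,1]<50)&(im.max(2)>80);print(nm,k.sum(),np.median(Z[k]).round(1))
E
python3 -c "
from h import *
lev();traym('top')"
```

```text
top handle z 48 [ 98.  101.5 103.7]
rearwall 113 92.8
frontwall 68 98.5
side handle z 36 [ 96.1  99.2 101.3]
rearwall 56 98.2
frontwall 19 97.8
top tilt 0.039 (2.2 deg) fall yaw 0.866 c [586.9   2.1  90.4] n 393 rect ((599.5934448242188, 2.195068359375), (90.96263885498047, 183.82122802734375), 6.728946208953857)
```

Handle height matches the first levelled state, so the tray is level. Fetching the first movement (pocket 2).

```bash
python3 -m creep '{"delta_pos":[[0,0,0],[-0.026,0.0133,0],[-0.026,0.0133,0],[-0.026,0.0133,0],[-0.026,0.0133,0],[-0.026,0.0133,0],[-0.0267,0.0134,0.01],[0,0,0.025],[0,0,0.02],[0,0,0],[0,0,0],[0,0,0]],"twist":[[0,0,0.5],[0,0,0],[0,0,0],[0,0,0],[0,0,0],[0,0,0],[0,0,0],[0,0,0],[0,0,0],[0,0,0],[0,0,0],[0,0,0]]}' 0.7
python3 -c "
from h import *
go(572.4,50.5,69.5,1.675)"
```

```text
t: 47.53
ee_pos: [572.6, 50.5, 100.9]
orientation: [2.105, 2.332, 0.001]
ft_force: [0.7, -0.7, 0.0]
width: 61.7
grasp_force: 0.0
t 47.5 pos [572.6  50.5 100.9] yaw 1.673 twist [ 0.   0.  -0.1] then dtool mm [ 0.  -0.2 31.4] |31| w 61.7 g 0.0 F [ 0.7 -0.7  0. ] q6 -0.03
```

```bash
python3 -m creep '{"delta_pos":[[0,0,0.01],[0,0,0.012],[0,0,0.006],[0,0,0.0034],[0,0,0],[0,0,0]],"twist":[[0,0,0],[0,0,0],[0,0,0],[0,0,0],[0,0,0],[0,0,0]]}'; python3 -m creep '{"delta_pos":[[0,0,0],[0,0,0],[0,0,0],[0,0,0],[0,0,0],[0,0,0],[0,0,0]],"twist":[[0,0,0],[0,0,0],[0,0,0],[0,0,0],[0,0,0],[0,0,0],[0,0,0]]}' 0.2; python3 -m creep '{"delta_pos":[[0,0,-0.005],[0,0,-0.01],[0,0,-0.02],[0,0,-0.025],[0,0,0],[0,0,0]],"twist":[[0,0,0],[0,0,0],[0,0,0],[0,0,0],[0,0,0],[0,0,0]]}'
```

```text
t: 48.03
ee_pos: [572.0, 50.3, 68.3]
orientation: [-2.105, -2.331, 0.001]
ft_force: [0.2, -0.1, -0.1]
width: 61.5
grasp_force: 0.0
t: 48.62
ee_pos: [572.3, 50.2, 68.8]
orientation: [2.106, 2.331, 0.0]
ft_force: [0.4, -0.4, 1.4]
width: 29.2
grasp_force: 30.0
t: 49.12
ee_pos: [573.4, 50.3, 130.5]
orientation: [2.104, 2.33, 0.004]
ft_force: [1.0, 0.4, -1.6]
width: 29.6
grasp_force: 30.0
```

```bash
python3 -m creep '{"delta_pos":[[0.02,-0.0044,0],[0.03,-0.0065,0],[0.03,-0.0065,0],[0.03,-0.0065,0],[0.03,-0.0065,0],[0.03,-0.0065,0],[0.03,-0.0065,0],[0.0259,-0.0058,0],[0,0,0.035],[0,0,0.035],[0,0,0.035],[0,0,0.02],[0,0,0.01],[0,0,0.006],[0,0,0],[0,0,0],[0,0,0]],"twist":[[0,0,0],[0,0,0],[0,0,0],[0,0,0],[0,0,0],[0,0,0],[0,0,0],[0,0,0],[0,0,0],[0,0,0],[0,0,0],[0,0,0],[0,0,0],[0,0,0],[0,0,0],[0,0,0],[0,0,0]]}'
```

```text
t: 50.53
ee_pos: [501.3, 270.4, -11.1]
orientation: [2.105, 2.331, 0.003]
ft_force: [0.8, 0.8, -0.5]
width: 29.5
grasp_force: 30.0
```

```bash
python3 -m creep '{"delta_pos":[[0,0,0.003],[0,0,0.002],[0,0,0.001],[0,0,0],[0,0,0]],"twist":[[0,0,0],[0,0,0],[0,0,0],[0,0,0],[0,0,0]]}'; python3 -m creep '{"delta_pos":[[0,0,0.001],[0,0,0],[0,0,0]],"twist":[[0,0,0],[0,0,0],[0,0,0]]}'
```

```text
t: 50.95
ee_pos: [500.3, 270.0, -18.3]
orientation: [2.106, 2.331, 0.0]
ft_force: [0.2, -0.2, -1.1]
width: 29.5
grasp_force: 30.0
t: 51.2
ee_pos: [500.4, 270.1, -18.7]
orientation: [2.106, 2.331, 0.0]
ft_force: [-1.8, -1.2, 6.6]
width: 29.5
grasp_force: 30.0
```

```bash
python3 -m creep '{"delta_pos":[[0,0,-0.0005],[0,0,0],[0,0,0],[0,0,0],[0,0,-0.02],[0,0,-0.035],[0,0,-0.035],[0,0,-0.035],[0,0,-0.025],[-0.034,0.005,0],[-0.034,0.005,0],[-0.034,0.005,0],[-0.034,0.005,0],[-0.034,0.005,0],[-0.034,0.005,0],[-0.034,0.005,0],[-0.034,0.005,0],[-0.034,0.005,0],[-0.0282,0.0042,0],[0,0,0]],"twist":[[0,0,0],[0,0,0],[0,0,0],[0,0,0],[0,0,0],[0,0,0],[0,0,0],[0,0,0],[0,0,0],[0,0,0],[0,0,0],[0,0,0],[0,0,0],[0,0,0],[0,0,0],[0,0,0],[0,0,0],[0,0,0],[0,0,0],[0,0,0]]}' 0.7
python3 -m creep '{"delta_pos":[[0,0,0.01],[0,0,0.015],[0,0,0],[0,0,0]],"twist":[[0,0,0],[0,0,0],[0,0,0],[0,0,0]]}'
python3 -c "
from h import *
caps();go(584,-57,68.8,1.675)"
```

```text
t: 52.87
ee_pos: [584.5, -62.0, 131.2]
orientation: [2.109, 2.326, 0.0]
ft_force: [0.1, 0.6, -0.0]
width: 61.4
grasp_force: 0.0
t: 53.2
ee_pos: [581.8, -56.2, 104.8]
orientation: [-2.102, -2.331, 0.003]
ft_force: [0.2, -0.2, 0.1]
width: 61.4
grasp_force: 0.0
bench/pad 50 mean [700.7 142.7  41.6] circ [705.1 145.2] 26.8 rgb [163.  98.  17.]
bench/pad 86 mean [699.2  55.8  38.6] circ [710.2  54.7] 26.5 rgb [139.  62.   9.]
bench/pad 41 mean [625.  366.   32.7] circ [624.4 366.2] 12.4 rgb [34. 41. 38.]
bench/pad 94 mean [502.8 271.3  39.1] circ [502.9 271.6] 15.0 rgb [161. 164. 174.]
bench/pad 99 mean [338.1 504.3  36.5] circ [337.8 504.8] 15.5 rgb [180. 113. 139.]
bench/pad 94 mean [328.5 341.4  36.3] circ [328.2 341.2] 14.9 rgb [180. 115. 143.]
t 53.2 pos [582.6 -56.3 105.7] yaw 1.674 twist [-0.1 -0.  -0.1] then dtool mm [-0.8  1.4 36.9] |37| w 61.4 g 0.0 F [-0.5 -0.5 -0.7] q6 -0.22
```

```bash
python3 -m creep '{"delta_pos":[[-0.0005,0.001,0.01],[0,0,0.015],[0,0,0.008],[0,0,0.003],[0,0,0],[0,0,0]],"twist":[[0,0,0],[0,0,0],[0,0,0],[0,0,0],[0,0,0],[0,0,0]]}'; python3 -m creep '{"delta_pos":[[0,0,0],[0,0,0],[0,0,0],[0,0,0],[0,0,0],[0,0,0],[0,0,0]],"twist":[[0,0,0],[0,0,0],[0,0,0],[0,0,0],[0,0,0],[0,0,0],[0,0,0]]}' 0.2; python3 -m creep '{"delta_pos":[[0,0,-0.005],[0,0,-0.01],[0,0,-0.02],[0,0,-0.03],[0,0,0],[0,0,0]],"twist":[[0,0,0],[0,0,0],[0,0,0],[0,0,0],[0,0,0],[0,0,0]]}'
python3 -c "
from h import *
go(500,380,131,1.675)"
```

```text
t: 53.75
ee_pos: [584.3, -57.8, 70.2]
orientation: [2.105, 2.332, 0.0]
ft_force: [0.0, -0.2, -0.3]
width: 61.2
grasp_force: 0.0
t: 54.33
ee_pos: [584.3, -58.0, 70.3]
orientation: [2.106, 2.331, 0.0]
ft_force: [0.2, -0.5, 1.5]
width: 29.3
grasp_force: 30.0
t: 54.83
ee_pos: [585.4, -58.1, 137.3]
orientation: [2.104, 2.329, 0.003]
ft_force: [0.3, -0.5, -1.0]
width: 29.8
grasp_force: 30.0
t 54.8 pos [585.4 -58.1 137.3] yaw 1.672 twist [ 0.2  0.1 -0.1] then dtool mm [444.6 -39.4   6.3] |446| w 29.8 g 30.0 F [ 0.3 -0.5 -1. ] q6 -0.22
```

```bash
python3 -m creep '{"delta_pos":[[0.02,-0.002,0],[0.034,-0.003,0],[0.034,-0.003,0],[0.034,-0.003,0],[0.034,-0.003,0],[0.034,-0.003,0],[0.034,-0.003,0],[0.034,-0.003,0],[0.034,-0.003,0],[0.034,-0.003,0],[0.034,-0.003,0],[0.034,-0.003,0],[0.034,-0.003,0],[0.0166,-0.0014,0],[0,0,0],[0,0,0]],"twist":[[0,0,0],[0,0,0],[0,0,0],[0,0,0],[0,0,0],[0,0,0],[0,0,0],[0,0,0],[0,0,0],[0,0,0],[0,0,0],[0,0,0],[0,0,0],[0,0,0],[0,0,0],[0,0,0]]}'; python3 -m creep '{"delta_pos":[[0,0,0.03],[0,0,0.035],[0,0,0.035],[0,0,0.025],[0,0,0.015],[0,0,0.006],[0,0,0],[0,0,0],[0,0,0]],"twist":[[0,0,0],[0,0,0],[0,0,0],[0,0,0],[0,0,0],[0,0,0],[0,0,0],[0,0,0],[0,0,0]]}'
```

```text
t: 56.17
ee_pos: [498.9, 380.2, 134.0]
orientation: [-2.103, -2.333, 0.003]
ft_force: [-0.4, -0.8, -1.3]
width: 29.4
grasp_force: 30.0
t: 56.92
ee_pos: [501.2, 381.0, -9.2]
orientation: [2.106, 2.331, 0.004]
ft_force: [0.6, -0.7, -1.4]
width: 29.3
grasp_force: 30.0
```

```bash
python3 -m creep '{"delta_pos":[[0,0,0.003],[0,0,0.002],[0,0,0],[0,0,0]],"twist":[[0,0,0],[0,0,0],[0,0,0],[0,0,0]]}'; python3 -m creep '{"delta_pos":[[0,0,0.001],[0,0,0],[0,0,0]],"twist":[[0,0,0],[0,0,0],[0,0,0]]}'
```

```text
t: 57.25
ee_pos: [499.9, 380.5, -15.6]
orientation: [2.105, 2.332, 0.001]
ft_force: [0.2, 0.0, -2.0]
width: 29.1
grasp_force: 30.0
t: 57.5
ee_pos: [499.8, 380.4, -16.9]
orientation: [-2.105, -2.332, 0.0]
ft_force: [0.0, 0.0, -0.7]
width: 29.3
grasp_force: 30.0
```

```bash
python3 -m creep '{"delta_pos":[[0,0,0.001],[0,0,0],[0,0,0]],"twist":[[0,0,0],[0,0,0],[0,0,0]]}'
```

```text
t: 57.75
ee_pos: [499.9, 380.5, -17.2]
orientation: [-2.106, -2.331, -0.0]
ft_force: [-2.3, -1.1, 6.2]
width: 29.2
grasp_force: 30.0
```

Contact. Releasing, lifting and retreating for a final look.

```bash
python3 -m creep '{"delta_pos":[[0,0,-0.0005],[0,0,0],[0,0,0],[0,0,0],[0,0,-0.02],[0,0,-0.035],[0,0,-0.035],[0,0,-0.035],[0,0,-0.035],[-0.034,-0.01,0],[-0.034,-0.01,0],[-0.034,-0.01,0],[-0.034,-0.01,0],[-0.034,-0.01,0],[-0.034,-0.01,0],[-0.034,-0.01,0],[-0.034,-0.01,0],[-0.034,-0.01,0],[-0.034,-0.01,0],[0,0,0]],"twist":[[0,0,0],[0,0,0],[0,0,0],[0,0,0],[0,0,0],[0,0,0],[0,0,0],[0,0,0],[0,0,0],[0,0,0],[0,0,0],[0,0,0],[0,0,0],[0,0,0],[0,0,0],[0,0,0],[0,0,0],[0,0,0],[0,0,0],[0,0,0]]}' 0.7
python3 -m creep '{"delta_pos":[[-0.034,-0.005,0],[-0.034,-0.005,0],[-0.034,-0.005,0],[-0.034,-0.005,0],[-0.034,-0.005,0],[-0.034,-0.005,0],[-0.034,-0.005,0],[-0.034,-0.005,0],[0,0,0],[0,0,0]],"twist":[[0,0,0],[0,0,0],[0,0,0],[0,0,0],[0,0,0],[0,0,0],[0,0,0],[0,0,0],[0,0,0],[0,0,0]]}'
python3 -c "
from h import *
caps();marks();knob();lev();im,d=snap('side','fin.png')"
```

```text
t: 59.42
ee_pos: [433.2, 27.8, 142.4]
orientation: [-2.11, -2.327, 0.003]
ft_force: [0.0, 0.8, 0.2]
width: 61.5
grasp_force: 0.0
t: 60.25
ee_pos: [422.7, -243.9, 142.5]
orientation: [2.109, 2.328, 0.0]
ft_force: [0.0, -0.1, 0.8]
width: 61.6
grasp_force: 0.0
bench/pad 69 mean [701.4 151.3  41.8] circ [707.3 153.2] 35.4 rgb [158.  94.  15.]
bench/pad 82 mean [698.   57.3  38.9] circ [710.8  54.3] 26.6 rgb [135.  60.   6.]
bench/pad 54 mean [624.4 366.2  32.7] circ [624. 366.] 12.6 rgb [33. 43. 39.]
bench/pad 94 mean [502.3 381.3  39.1] circ [502.9 381.8] 15.3 rgb [157. 160. 166.]
bench/pad 92 mean [503.  271.2  39.3] circ [502.7 271.6] 15.1 rgb [159. 163. 171.]
bench/pad 100 mean [338.3 503.7  36.3] circ [338.2 504.5] 15.5 rgb [176. 109. 136.]
bench/pad 98 mean [328.6 340.9  36.4] circ [328.2 341.1] 15.0 rgb [179. 115. 143.]
green 21 px 323.6 216.0 z 14.6 [506.2  -9.8  14.5] [np.float64(0.097), np.float64(0.112)]
ptr 6 px 323.5 210.0 z 23.4 [523.1  -8.6  22. ] [np.float64(0.106), np.float64(0.125)]
2 [ 487.  -283.6] bar yaw 1.62
line px 18 [ 500.9 -264.6  201.2]
g 3 [ 513.6 -248.4   76.2] 1.179
top handle z 47 [ 98.5 100.3 103.4]
rearwall 115 94.8
frontwall 75 98.8
side handle z 36 [ 97.1  98.8 101.2]
rearwall 55 98.0
frontwall 73 97.4
```

View pics/fin.png

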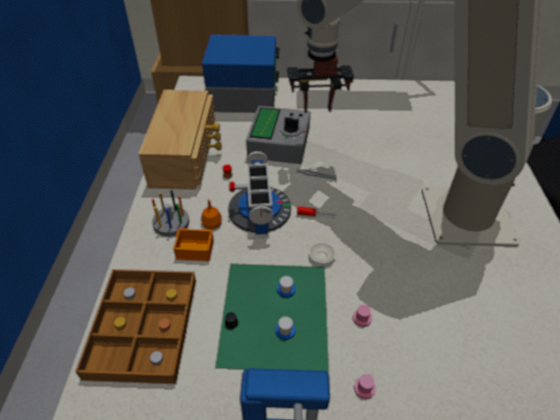

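Final view: both movements stand upright on the pad at (286,287) and (285,328). The tray is level with the pointer at green, the selector is back at red, and nothing else has moved.

```bash
python3 -c "
from workcell import close_job
print(close_job())"
```

```text
the job is handed in; nothing more can be done
None
```

I ran the position test in the order asked and handed it in at about 60 s of the 210 s allowed. Both movements present (there was no third) are back upright on the pad, the tray is level, the selector is at red, and nothing else appeared disturbed.

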